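# Fit the last push rivet of an axle's splash shield

### The job

Fasten the splash shield's white tab: take the black push rivet with the orange centre pin from the blue holder, set it fully home in the tab's hole with its pin still standing up, then press the pin down until it is flush with the rivet's collar, and let go. Press gently, by feel: the soft tab sinks by an unknown distance until the rivet's foot meets a rubber pad beneath it, and the pad must not be squeezed in by more than 2 mm. Leave everything else on the bench where it is.

Things in the scene. Friction and masses are not known exactly. Their poses are not given: they have to be found in the camera images.
- holder: Fixed blue block, 70 (x) x 120 (y) x 32 mm high, origin at the centre of its underside on the bench. Two 15 mm wide holes in its top, at y = -30 and y = +30 mm on its own y axis; the rivet stands in one of them and a green blanking plug in the other (which is which varies).
- rivet_collar (a point): Centre (half-way up) of the loose push rivet's collar, the part to grasp: black, round, 24 mm across, 10 mm thick. From its underside (5 mm below this point) hangs a shank 12 mm across and 16 mm long with a flat 10 mm foot, 2 mm chamfer; thin legs for 8 mm more offer no resistance. z points up along the rivet. About 30 g. In the holder, the collar's underside rests on the holder's top.
- pin_top (a point): Centre of the top of the rivet's orange centre pin, 10 mm in diameter. With the pin up it stands 7 to 9 mm above the collar's top; flush, it is level with the collar's top, which lies 5 mm above point rivet_collar.
- pin (a joint): How far the orange pin has been pushed down into the rivet, m: 0 to 0.002 at the start (9 to 7 mm proud), 0.009 exactly flush, stop at 0.0095. The pin is stiff: it slides at about 12 N and stays where it is left.
- tab_hole (a point): Centre of the mouth of the empty hole, level with the top face of the white tab (60 x 60 x 5 mm, top 75 mm above the bench). The hole is 13 mm wide, through, with a 1 mm chamfer. z points up; x points to the grey shield, which is level with the tab and begins 35 mm from the hole. Two rivets already home stand 3 mm above the shield, 125 mm along x.
- tab_plate (a joint): How far the tab is pushed down, m: 0 unloaded, 0.018 at most. Soft, it sinks about 1 mm per 0.75 N; it springs back when let go. It sinks under the press until the rivet's foot stands on the rubber pad below. That pad lies 0.5 to 13.5 mm under the foot of a seated rivet (tab unloaded); the gap differs each time and is not measured.
- pad (a joint): How far the rubber pad hidden under the tab is squeezed in, m: 0 unloaded. 30 x 30 x 12 mm, 7 mm bore, about 1 mm per 10 N; ruined beyond 0.002 (about 20 N). The pin's resistance alone squeezes it by up to 1.2 mm; once the pin is flush and the pressing tool also stands on the collar, the resistance climbs above 12 N.
- plug: Loose green domed blanking plug without a pin, flange 24 mm in diameter, 9 mm above the holder's top, in the holder's other hole. Leave it.
- wrench: Loose steel wrench lying on the bench beyond the holder, about 180 mm long. Leave it.
- socket: Loose steel socket, 32 mm in diameter, 45 mm tall, standing on the bench; origin at its underside. Leave it.
- oil: Loose black oil bottle, 70 mm in diameter, 190 mm tall, standing to the left; origin at its underside. Leave it.
- grease: Loose blue grease jar, 76 mm in diameter, 80 mm tall, standing to the right; origin at its underside. Leave it.
- shim: Loose steel shim ring, 56 mm in diameter, 5 mm thick, lying on the bench; origin at its underside. Leave it.

How it is judged:
By the outcome, as a careful person would: the job done as asked, in the order asked, and still so for the second after the job is handed in, with the robot touching nothing.
It also fails if it takes over 48 s, if anything falls off the work surface, if the arm or the gripper's body presses on something with over 40 N, if the wrist force passes 120 N, or if a joint passes its speed limit or range.

### The arm

A 7-joint arm with a two-finger parallel gripper is mounted at the origin on the work surface. World frame = base frame: x ahead of the robot, y to its left, z up, the work surface at z = 0. Lengths are in m, angles in rad, forces in N, time in s.
With the tool pointing down it reaches from about 0.4 to 0.9 m from the base axis. Payload 5.5 kg.
Tool frame: the origin (TCP) lies at the very end of the fingers, on their centre line; the grasp point (between the pads) lies 19 mm behind it (env.grasp_offset is the z of the grasp point in the tool frame, in m); z points along the fingers, y is the direction in which the jaws open and shut (so a half turn about z gives the same grasp; the last joint's range is limited). The gripper opens to 85 mm and grips with 20 to 120 N. Pads are 22 mm wide; open, the fingers measure 114 mm over their backs; the gripper's body (76 mm by 85 mm) begins 54 mm behind the grasp point. The pads swing forward as they close: fully open they stand 13 mm farther back than shut.
Start: joints at [1.604, 0.501, -0.427, 1.55, 0.221, 1.138, -0.21], TCP at [0.148, -0.633, 0.207] pointing down, gripper open.
Joint ranges: [-2.88, 2.88], [-0.31, 2.03], [-1.54, 1.56], [0.2, 2.42], [-1.41, 4.55], [0.19, 2.02], [-2.57, 2.57]. Speed limits (rad/s): [2.57, 2.57, 3.14, 3.14, 3.14, 3.14, 3.14].

### API

Orientations are given as a 3x3 rotation matrix whose columns are the frame's x, y, z axes.
In Python, from rig import env gives the robot as it stands.
- The arm moves only by the shell command python3 -m creep 'ROWS'. ROWS is a JSON object of lists of equal length, an entry for each row: "delta_pos": the shift along the tool's x, y, z in m, a list of three; "turn": the turn about the tool's z in rad; "gripper": the closure, from -1 (fully open) to 1 (shut). In form: {"delta_pos": [[dx, dy, dz], ...], "turn": [turn, ...], "gripper": [gripper, ...]}. A call has 1 to 20 rows; each row shifts and turns the commanded pose from where the row before left it, along the tool's axes as they then stand; what a row does not reach is not made up. A row lasts 1/8 s, in which the tool goes at most 62.5 mm and 10.7 degrees, less where a joint would pass 70% of its speed; a pose out of reach is approached as far as the arm can. A call with a gripper value outside its range is refused whole. The fingers move at their own pace and stop on an object; the grip force is fixed at half the most. Time passes only in rows, so rows that do not move let the fingers close. It gives the time, the measured TCP pose, the force and the opening at its end, in the units of the state.
- env.get_state(): the state, without advancing time (a new reading comes with each control period).
- env.grab_frame(name): name is "side" or "top"; returns (picture, depth): 384x512x3 uint8, blue, green, red; 384x512 float32, m along the optical axis (not along the pixel's ray), 0 where there is no reading.
- env.get_calibration(name): a dict with "vertical_fov" (degrees; the focal length in pixels is half the picture's height over the tangent of half this angle, whatever the lens; pixels are square), "cx", "cy" (the principal point, pixels), "k1" (the pictures are not rectified: a ray, as slopes to the right and down, at radius r is drawn at 1 + k1 r^2 times it, then the intrinsics apply), "rvec" (rotation vector, rad) and "tvec" (3), from world to camera coordinates, as OpenCV has them. Camera axes: x right, y down, z forward; pixel columns grow to the right and rows downward; lengths in m; the calibration is good to about 2 mm. A picture is of the moment at which its call begins. get_calibration takes no time and is no camera call.
- env.sign_off(): hands the job in, once; it reports no verdict.
The state is a dict: "t": time; "joint_positions": joint angles; "joint_velocities": joint speeds; "joint_efforts": joint torques, N m; "position": TCP position; "tool_rot": TCP orientation; "ft_force": force on the tool from outside, world axes, zero at the start; "wrist_torque": the same for the moment, N m; "width": finger opening in m.
Only numpy, scipy, OpenCV 4.12 (cv2) and the standard library are available. Lean on these libraries where they do the work, as an engineer would, in place of code of your own. Each camera call takes 0.05 s, during which the arm holds its last target.

## Working session

There is one attempt and no reset: what is moved stays moved. The work goes in short steps, Python scripts to look and compute and a shell command to move; the robot and the scene stay as the last step left them, time stands still between calls to the robot, and variables do not carry over. Pictures are saved under pics/ and viewed, and the job is handed in when it is done.

```bash
ls; mkdir -p pics; cat > h.py <<'E'
from rig import env
import numpy as np, cv2
def cal(n):
    c=env.get_calibration(n); f=192/np.tan(np.radians(c["vertical_fov"])/2)
    R=cv2.Rodrigues(np.array(c["rvec"],float))[0]; return c,f,R,np.array(c["tvec"],float).ravel()
def cloud(n,d):
    c,f,R,t=cal(n)
    v,u=np.mgrid[0:d.shape[0],0:d.shape[1]]
    x=(u-c["cx"])/f; y=(v-c["cy"])/f
    X,Y=x.copy(),y.copy()
    for _ in range(20):
        s=1+c["k1"]*(X*X+Y*Y); X=x/s; Y=y/s
    P=np.stack([X*d,Y*d,d],-1)
    W=(P-t)@R
    W[d<=0]=np.nan
    return W
def proj(n,p):
    c,f,R,t=cal(n); q=R@np.array(p)+t; x,y=q[0]/q[2],q[1]/q[2]; s=1+c["k1"]*(x*x+y*y)
    return f*x*s+c["cx"],f*y*s+c["cy"]
def snap(n,tag):
    b,d=env.grab_frame(n); cv2.imwrite(f"pics/{tag}.png",b); np.savez(f"pics/{tag}.npz",b=b,d=d); return b,d
E
python3 - <<'E'
from h import *
s=env.get_state(); print(s)
for n in("top","side"):
    print(env.get_calibration(n)); snap(n,n+"0")
print(env.grasp_offset)
E
```

```text
pics
{'t': 0.0, 'joint_positions': array([ 1.60419359,  0.50182734, -0.42678314,  1.55147269,  0.22081498,
        1.13832612, -0.21029905]), 'joint_velocities': array([ 0.00042795, -0.00075775,  0.00052721,  0.00011879, -0.00124538,
       -0.00043772,  0.00113238]), 'joint_efforts': array([-1.80624979e-04, -5.69520557e+01, -5.81603318e+00, -2.80937970e+01,
        1.08978021e-02,  1.19090089e-02,  3.55976645e-06]), 'position': array([ 0.14783318, -0.63218364,  0.20556213]), 'tool_rot': array([[ 9.73697791e-01,  2.27843014e-01, -4.14788198e-04],
       [ 2.27843389e-01, -9.73695880e-01,  1.92939825e-03],
       [ 3.57223531e-05, -1.97315757e-03, -9.99998053e-01]]), 'ft_force': array([1.12579922, 0.31266361, 1.52622649]), 'wrist_torque': array([ 0.0782354 , -0.03467762, -0.01191863]), 'width': 0.08543570712542566}
{'vertical_fov': 55.6864194345189, 'cx': 258.5443723272966, 'cy': 193.6812744753354, 'k1': -0.07680445669067168, 'rvec': array([ 2.15818007, -2.19478331,  0.10287862]), 'tvec': array([0.01692032, 0.54190534, 1.3811227 ])}
{'vertical_fov': 49.20500004327588, 'cx': 260.25018119422253, 'cy': 191.09029826147375, 'k1': 0.03065296424042607, 'rvec': array([ 0.61813573, -2.46066635,  1.41070808]), 'tvec': array([0.47491829, 0.19074251, 1.00559761])}
-0.0187
```

View pics/top0.png

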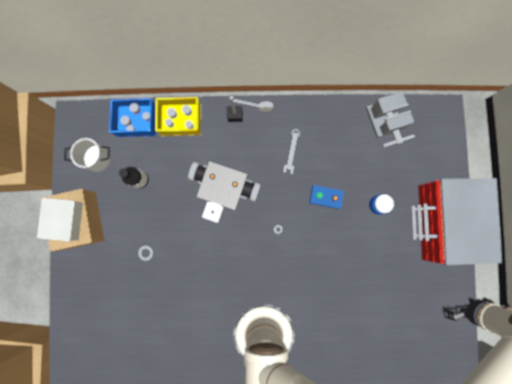

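View pics/side0.png

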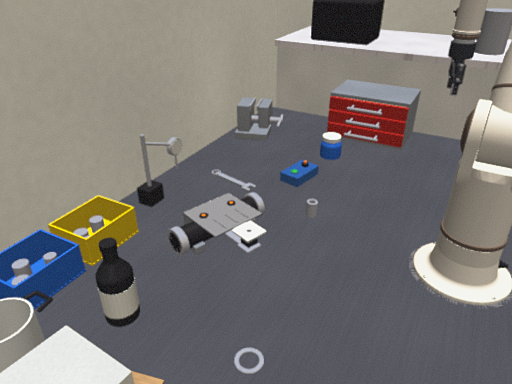

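The top view shows the holder at about (326,196), the tab at (212,212) and the shield at (223,187). Next I'll zoom in and measure.

```bash
python3 - <<'E'
from h import *
for n,(u0,v0,w,h),(tw,u1,v1) in (("top",(300,176,56,42),(0,0,0)),):pass
z=lambda n,u,v,w,h,k:cv2.resize(np.load(f"pics/{n}.npz")["b"][v:v+h,u:u+w],None,fx=k,fy=k,interpolation=cv2.INTER_NEAREST)
a=z("top0",302,176,50,40,8);b=z("top0",192,190,50,40,8)
c=z("side0",275,150,50,40,8);d=z("side0",222,212,50,40,8)
cv2.imwrite("pics/z0.png",np.vstack([np.hstack([a,b]),np.hstack([c,d])])[:600])
for n in("top","side"):
    D=np.load(f"pics/{n}0.npz");W=cloud(n,D["d"]);np.set_printoptions(precision=4,suppress=True)
    hsv=cv2.cvtColor(D["b"],cv2.COLOR_BGR2HSV)
    blue=(abs(hsv[...,0].astype(int)-108)<14)&(hsv[...,1]>120)
    for nm,m in(("blue",blue),("orange",(hsv[...,0]<20)&(hsv[...,0]>4)&(hsv[...,1]>140)),("green",(abs(hsv[...,0].astype(int)-65)<22)&(hsv[...,1]>120))):
        k,l,st,ce=cv2.connectedComponentsWithStats(m.astype(np.uint8))
        for i in range(1,k):
            if st[i,4]>3: print(n,nm,st[i],ce[i],np.nanmedian(W[l==i],0))
E
```

```text
top blue [ 109   98   47   39 1352] [131.2818 117.4904] [0.8553 0.5091 0.028 ]
top blue [310 185  34  24 523] [326.1185 196.6807] [ 0.5245 -0.2526  0.0319]
top blue [370 196  12  18  82] [373.4146 205.4878] [ 0.4856 -0.4296  0.0477]
top orange [  33   86  469   11 1214] [267.6549  88.7908] [ 1.2524 -0.0699 -0.6972]
top orange [211 175   3   3   4] [212. 176.] [0.6068 0.1809 0.0785]
top orange [234 183   2   3   4] [234.5  183.75] [0.5766 0.0969 0.0809]
top green [317 192   6   6  24] [319.2083 194.7917] [ 0.5321 -0.2242  0.0381]
side blue [320 141  22  19 324] [330.2407 150.2346] [ 0.4807 -0.429   0.0347]
side blue [280 160  38  27 592] [298.7196 173.1233] [ 0.5157 -0.2317  0.0285]
side blue [   0  229   86   70 3806] [ 40.3986 264.876 ] [0.8069 0.4792 0.0503]
side blue [ 28 295  19  14 142] [ 36.6831 300.4577] [0.7849 0.5483 0.0146]
side orange [304 160   3   4  10] [305.  161.8] [ 0.5188 -0.2807  0.0448]
side orange [229 201   5   3  12] [230.8333 202.0833] [0.576  0.0972 0.0767]
side orange [201 213   5   4  15] [203.0667 214.6   ] [0.6055 0.1841 0.0767]
side green [291 169   7   4  22] [294.     170.6364] [ 0.5309 -0.2202  0.0356]
```

View pics/z0.png

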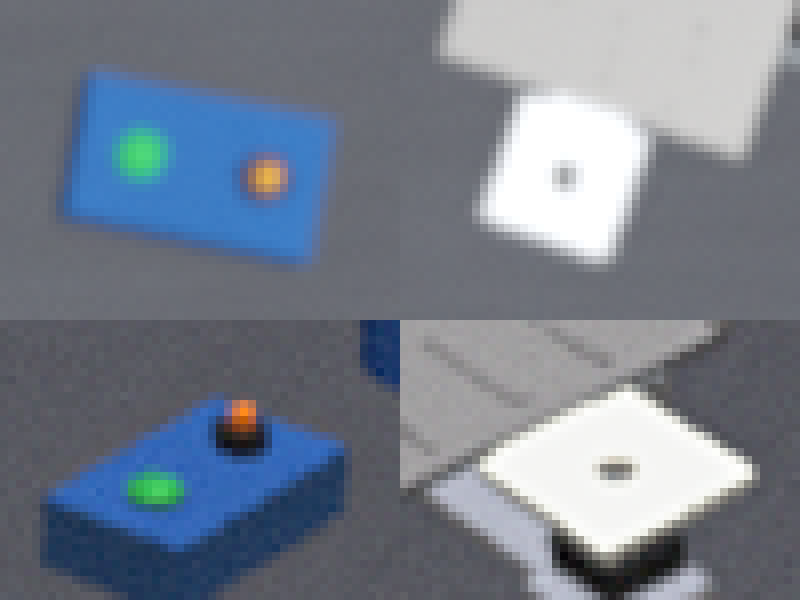

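```bash
cat >> h.py <<'E'
def ray(n,u,v,z):
    c,f,R,t=cal(n); x=(u-c["cx"])/f;y=(v-c["cy"])/f;X,Y=x,y
    for _ in range(30):
        s=1+c["k1"]*(X*X+Y*Y);X=x/s;Y=y/s
    d=R.T@np.array([X,Y,1]);o=-R.T@t
    return o+d*(z-o[2])/d[2]
def wcen(w):
    v,u=np.mgrid[0:w.shape[0],0:w.shape[1]];return (u*w).sum()/w.sum(),(v*w).sum()/w.sum()
E
python3 - <<'E'
from h import *
np.set_printoptions(precision=4,suppress=True)
for n,pb,hb,gb in(("top",(330,193,12,11),(208,208,9,9),(313,189,12,12)),("side",(301,158,9,8),(242,227,15,9),(287,165,16,11))):
    b=np.load(f"pics/{n}0.npz")["b"].astype(float)
    u,v,w,h=pb; c=b[v:v+h,u:u+w]; W=np.clip(c[...,2]-c[...,0]-20,0,None); p=wcen(W);p=(p[0]+u,p[1]+v)
    print(n,"pin",p,ray(n,*p,.0455),ray(n,*p,.050))
    u,v,w,h=hb; c=b[v:v+h,u:u+w].mean(2); W=np.clip(np.percentile(c,90)-25-c,0,None); p=wcen(W);p=(p[0]+u,p[1]+v)
    print(c.astype(int)); print("hole",p,ray(n,*p,.075), ray(n,*p,.070))
    u,v,w,h=gb; c=b[v:v+h,u:u+w]; W=np.clip(c[...,1]-c[...,0]-10,0,None); p=wcen(W);p=(p[0]+u,p[1]+v)
    print("plug",p,ray(n,*p,.040))
    # tab white square / blue top by depth
    D=np.load(f"pics/{n}0.npz");cl=cloud(n,D["d"])
    g=D["b"].min(2); m=(g>215)&(abs(cl[...,2]-.075)<.012)&(abs(cl[...,0]-.49)<.12)&(abs(cl[...,1]-.17)<.12)
    k,l,st,ce=cv2.connectedComponentsWithStats(m.astype(np.uint8))
    if k>1:
        i=1+np.argmax(st[1:,4]);pts=np.argwhere(l==i)[:,::-1]; X=np.array([ray(n,*q,.075)[:2] for q in pts]).astype(np.float32)
        print("tab",st[i],cv2.minAreaRect(X*1000))
    hsv=cv2.cvtColor(D["b"],cv2.COLOR_BGR2HSV)
    # angle of robot-side
E
```

```text
top pin (np.float64(334.8207985143918), np.float64(197.64623955431756)) [ 0.5201 -0.2833  0.0455] [ 0.5198 -0.2823  0.05  ]
[[255 255 255 255 255 255 255 255 255]
 [255 255 255 255 253 254 255 255 255]
 [255 255 255 237 221 230 250 255 255]
 [255 255 250 211 173 199 238 255 255]
 [255 255 249 208 168 200 240 255 255]
 [255 255 254 232 211 225 250 255 255]
 [255 255 255 254 248 251 255 255 255]
 [255 255 255 255 255 255 255 255 255]
 [255 255 255 255 255 255 255 255 255]]
hole (np.float64(212.10079575596816), np.float64(211.59814323607426)) [0.4736 0.1817 0.075 ] [0.4738 0.1823 0.07  ]
plug (np.float64(319.09682416731215), np.float64(194.87296669248644)) [ 0.5323 -0.2242  0.04  ]
tab [203 201  20  21 276] ((478.0804748535156, 179.93365478515625), (60.25074768066406, 67.7523193359375), 69.26514434814453)
side pin (np.float64(304.96602658788777), np.float64(161.4771048744461)) [ 0.5192 -0.2826  0.0455] [ 0.5159 -0.2741  0.05  ]
[[244 244 244 244 245 245 245 245 245 245 244 244 244 244 245]
 [244 244 244 245 246 247 245 245 245 246 245 244 244 244 244]
 [244 244 245 246 241 225 208 203 216 239 246 244 244 244 244]
 [244 244 245 244 215 131 112 111 128 207 245 245 244 244 244]
 [244 244 245 245 234 176 137 144 170 230 245 245 244 244 244]
 [244 244 244 245 247 241 233 234 241 249 245 244 244 244 244]
 [244 244 244 245 245 247 248 248 247 245 244 244 244 244 244]
 [245 244 244 244 244 244 244 245 244 245 244 244 244 245 246]
 [247 245 245 244 244 244 244 244 244 244 244 245 246 248 251]]
hole (np.float64(248.55286446204005), np.float64(230.30926874708896)) [0.4716 0.1858 0.075 ] [0.4751 0.1798 0.07  ]
plug (np.float64(293.9021667760998), np.float64(170.80499015101773)) [ 0.5283 -0.213   0.04  ]
tab [232 221  34  20 345] ((473.0281982421875, 184.68740844726562), (59.1416130065918, 61.94031524658203), 70.34124755859375)
```

```bash
python3 -m creep '{"delta_pos":[[0.034,-0.0197,0],[0.034,-0.0197,0],[0.034,-0.0197,0],[0.034,-0.0197,0],[0.034,-0.0197,0],[0.034,-0.0197,0],[0.034,-0.0197,0],[0.034,-0.0197,0],[0.034,-0.0197,0],[0.034,-0.0197,0],[0.034,-0.0197,0],[0.034,-0.0197,0],[0.034,-0.0197,0],[0,0,0.02],[0,0,0.02],[0,0,0],[0,0,0],[0,0,0]],"turn":[0,0,0,0,0,0,0,0,0,0,0,0,0,-0.18,-0.18,-0.18,0,0],"gripper":[0,0,0,0,0,0,0,0,0,0,0,0,0,0,0,0,0,0]}'
```

```text
t: 2.35
position: [0.5201, -0.2829, 0.1667]
tool_rot: [[0.721, 0.693, 0.0], [0.693, -0.721, 0.0], [0.0, 0.0, -1.0]]
ft_force: [0.4, 1.8, 0.9]
width: 0.0431
```

```bash
python3 -m creep '{"delta_pos":[[0,0,0.03],[0,0,0.03],[0,0,0.02],[0,0,0],[0,0,0]],"turn":[0,0,0,0,0],"gripper":[0,0,0,0,0]}'
python3 - <<'E'
from h import *
b,d=snap("side","side1");t,_=snap("top","top1")
s=env.get_state();print(s["position"],s["ft_force"])
p=s["position"];print(proj("side",p),proj("side",[.5198,-.2827,.042]),proj("top",p))
a=cv2.resize(b[110:200,260:350],(540,540),interpolation=2)
cv2.imwrite("pics/z1.png",a)
E
```

```text
t: 2.98
position: [0.5211, -0.283, 0.0876]
tool_rot: [[0.718, 0.696, 0.001], [0.696, -0.718, -0.001], [0.001, 0.001, -1.0]]
ft_force: [0.9, 0.3, 0.2]
width: 0.0427
[ 0.52119305 -0.28320926  0.08796079] [-0.23118716  0.77325794  0.23155874]
(np.float64(305.223572836568), np.float64(149.73903863981076)) (np.float64(304.7494314813654), np.float64(162.36239220452143)) (np.float64(337.211858224641), np.float64(196.445629726274))
```

View pics/z1.png

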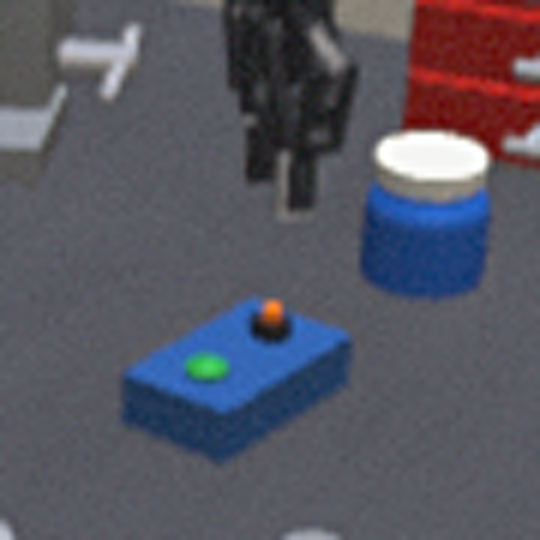

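```bash
python3 -m creep '{"delta_pos":[[0,0,0.02],[0,0,0.018],[0,0,0.01],[0,0,0.004],[0,0,0],[0,0,0]],"turn":[0,0,0,0,0,0],"gripper":[0,0,0,0,0,0]}'
python3 - <<'E'
from h import *
b,d=snap("side","side2")
a=cv2.resize(b[120:190,270:340],(560,560),interpolation=2)
cv2.imwrite("pics/z2.png",a)
E
```

```text
t: 3.82
position: [0.5206, -0.283, 0.0351]
tool_rot: [[0.718, 0.696, 0.001], [0.696, -0.718, -0.0], [0.0, 0.001, -1.0]]
ft_force: [0.5, -0.1, 0.2]
width: 0.0425
```

View pics/z2.png

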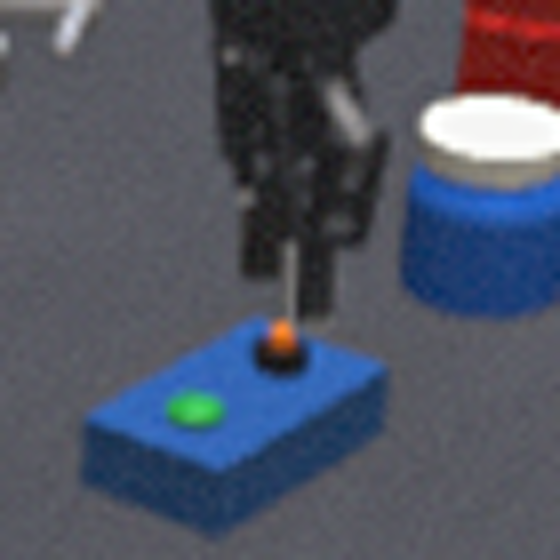

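```bash
python3 - <<'E'
from h import *
c,f,R,t=cal("side");print("cam",-R.T@t)
s=env.get_state();T=s["tool_rot"];p=s["position"];print(p)
for y in(-.0215,-.036,.0215,.036):
  for z in (0,-.006):
    for x in (-.011,.011):
        u,v=proj("side",p+T@np.array([x,y,z]));print(x,y,z,round((u-270)*8),round((v-120)*8))
for q in([.5198,-.2827,.042],[.5198,-.2827,.05],[.5206,-.283,.032]):
    u,v=proj("side",q);print(q,round((u-270)*8),round((v-120)*8))
W=cloud("side",np.load("pics/side2.npz")["d"])
for u,v in((240,265),(260,270),(290,270),(292,300),(315,305),(325,290),(282,330)):
    print(u,v,W[120+v//8,270+u//8])
E
```

```text
cam [0.05830711 0.90478326 0.67165778]
[ 0.52066125 -0.28303131  0.0351922 ]
-0.011 -0.0215 0 319 372
0.011 -0.0215 0 269 378
-0.011 -0.0215 -0.006 320 359
0.011 -0.0215 -0.006 270 365
-0.011 -0.036 0 332 387
0.011 -0.036 0 282 394
-0.011 -0.036 -0.006 333 374
0.011 -0.036 -0.006 283 381
-0.011 0.0215 0 281 328
0.011 0.0215 0 233 334
-0.011 0.0215 -0.006 282 315
0.011 0.0215 -0.006 234 321
-0.011 0.036 0 269 313
0.011 0.036 0 221 319
-0.011 0.036 -0.006 270 301
0.011 0.036 -0.006 222 307
[0.5198, -0.2827, 0.042] 278 339
[0.5198, -0.2827, 0.05] 279 322
[0.5206, -0.283, 0.032] 275 359
240 265 [ 0.54189108 -0.29022643  0.06854939]
260 270 [ 0.53554306 -0.29234741  0.06909541]
290 270 [ 0.50859687 -0.25963796  0.08867817]
292 300 [ 0.50817734 -0.26090456  0.07385128]
315 305 [ 0.49690401 -0.25920544  0.07355856]
325 290 [ 0.49305942 -0.25683194  0.08263436]
282 330 [ 0.51737838 -0.2779591   0.04972236]
```

```bash
python3 - <<'E'
from h import *
np.set_printoptions(precision=3,suppress=True)
for n,p in(("side0",[0.148,-.632,.2056]),("side1",[.521,-.283,.088]),("side2",[.5206,-.283,.035])):
    D=np.load(f"pics/{n}.npz");W=cloud("side",D["d"]);p=np.array(p)
    r=np.hypot(W[...,0]-p[0],W[...,1]-p[1]); m=(r<.07)&(W[...,2]>(.055 if n!="side0" else .1))
    print(n,"minz",np.sort(W[...,2][m])[:12], [proj("side",p)])
    # profile
    for z in np.arange(p[2]-.01,p[2]+.12,.01):
        k=m&(abs(W[...,2]-z)<.005)
        if k.sum(): print(round(z-p[2],3),k.sum(),W[k].min(0),W[k].max(0))
b=np.load("pics/side0.npz")["b"];cv2.imwrite("pics/z3.png",cv2.resize(b[30:110,420:500],(560,560),interpolation=2))
E
```

```text
side0 minz [0.241 0.243 0.245 0.245 0.245 0.246 0.246 0.246 0.246 0.246 0.246 0.247] [(np.float64(448.38617171162593), np.float64(102.23852545468077))]
0.04 22 [ 0.128 -0.68   0.241] [ 0.167 -0.576  0.25 ]
0.05 38 [ 0.128 -0.679  0.251] [ 0.169 -0.574  0.26 ]
0.06 36 [ 0.128 -0.676  0.261] [ 0.17  -0.572  0.27 ]
0.07 31 [ 0.128 -0.676  0.271] [ 0.17  -0.571  0.28 ]
0.08 17 [ 0.121 -0.686  0.281] [ 0.174 -0.568  0.288]
0.09 27 [ 0.124 -0.691  0.291] [ 0.176 -0.564  0.3  ]
0.1 33 [ 0.12  -0.659  0.301] [ 0.172 -0.566  0.31 ]
0.11 30 [ 0.12  -0.66   0.311] [ 0.173 -0.563  0.32 ]
side1 minz [0.111 0.112 0.112 0.113 0.113 0.114 0.114 0.114 0.115 0.116 0.116 0.117] [(np.float64(305.2536823189801), np.float64(149.76336996725314))]
0.02 3 [ 0.497 -0.271  0.111] [ 0.508 -0.264  0.112]
0.03 28 [ 0.494 -0.303  0.113] [ 0.549 -0.256  0.123]
0.04 37 [ 0.491 -0.308  0.123] [ 0.544 -0.253  0.133]
0.05 36 [ 0.49  -0.301  0.133] [ 0.543 -0.251  0.143]
0.06 34 [ 0.492 -0.305  0.143] [ 0.549 -0.251  0.152]
0.07 35 [ 0.477 -0.309  0.155] [ 0.562 -0.237  0.163]
0.08 54 [ 0.474 -0.312  0.163] [ 0.564 -0.2
[... 159 characters left out ...]
.229  0.203]
side2 minz [0.059 0.059 0.06  0.06  0.06  0.062 0.062 0.063 0.063 0.063 0.064 0.065] [(np.float64(304.4445385846461), np.float64(164.1406177883943))]
0.02 5 [ 0.498 -0.296  0.059] [ 0.54  -0.261  0.06 ]
0.03 22 [ 0.492 -0.303  0.062] [ 0.543 -0.251  0.07 ]
0.04 34 [ 0.49  -0.306  0.07 ] [ 0.543 -0.253  0.08 ]
0.05 37 [ 0.491 -0.304  0.08 ] [ 0.544 -0.25   0.09 ]
0.06 30 [ 0.491 -0.302  0.09 ] [ 0.548 -0.252  0.1  ]
0.07 29 [ 0.476 -0.306  0.101] [ 0.558 -0.237  0.11 ]
0.08 53 [ 0.473 -0.314  0.11 ] [ 0.566 -0.234  0.12 ]
0.09 49 [ 0.471 -0.318  0.12 ] [ 0.568 -0.232  0.13 ]
0.1 55 [ 0.469 -0.317  0.13 ] [ 0.568 -0.229  0.14 ]
0.11 54 [ 0.465 -0.321  0.14 ] [ 0.571 -0.226  0.15 ]
```

View pics/z3.png

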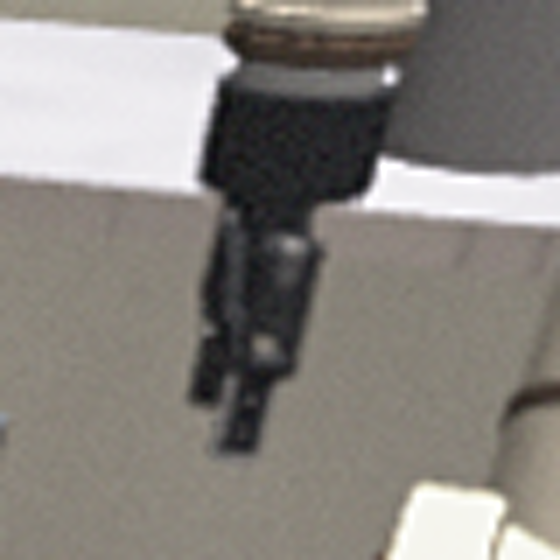

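```bash
python3 -m creep '{"delta_pos":[[0,0,0],[0,0,0],[0,0,0],[0,0,0]],"turn":[0,0,0,0],"gripper":[0.5,0.5,0.5,0.5]}'
python3 - <<'E'
from h import *
b,d=snap("side","side3")
W=cloud("side",d);p=[.5206,-.283,.035]
r=np.hypot(W[...,0]-p[0],W[...,1]-p[1]); m=(r<.07)&(W[...,2]>.053);print(np.sort(W[...,2][m])[:12])
a=cv2.resize(b[120:190,270:340],(560,560),interpolation=2)
cv2.imwrite("pics/z4.png",a)
E
```

```text
t: 4.38
position: [0.5201, -0.2828, 0.0347]
tool_rot: [[0.718, 0.696, 0.0], [0.696, -0.718, -0.0], [-0.0, 0.0, -1.0]]
ft_force: [0.1, 0.5, -0.8]
width: 0.0213
[0.05645531 0.05740696 0.05879407 0.05914953 0.05918571 0.05934261
 0.05957806 0.05995016 0.06031239 0.06050002 0.06121125 0.06192188]
```

View pics/z4.png

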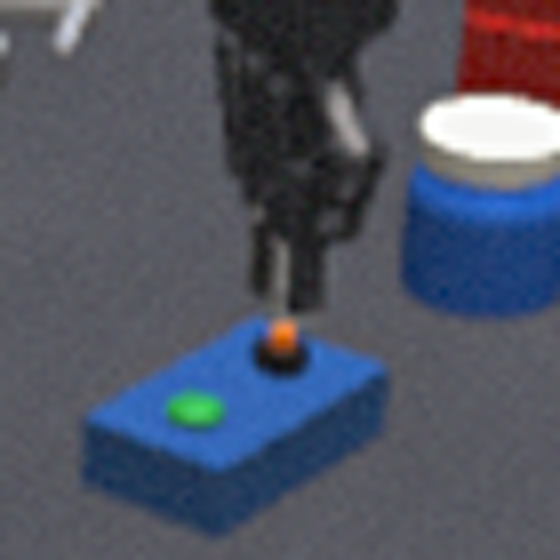

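```bash
python3 -m creep '{"delta_pos":[[0,0,0],[0,0,0],[0,0,0.008],[0,0,0.006],[0,0,0.003],[0,0,0.001],[0,0,0],[0,0,0]],"turn":[0,0,0,0,0,0,0,0],"gripper":[0,0,0,0,0,0,0,0]}'
python3 - <<'E'
from h import *
b,d=snap("side","side4")
W=cloud("side",d);p=[.5206,-.283,.035]
a=cv2.resize(b[120:190,270:340],(560,560),interpolation=2)
cv2.imwrite("pics/z5.png",a)
E
```

```text
t: 5.42
position: [0.5203, -0.2829, 0.0168]
tool_rot: [[0.718, 0.696, 0.0], [0.696, -0.718, -0.0], [0.0, 0.0, -1.0]]
ft_force: [-0.1, 0.5, 0.5]
width: 0.0429
```

View pics/z5.png

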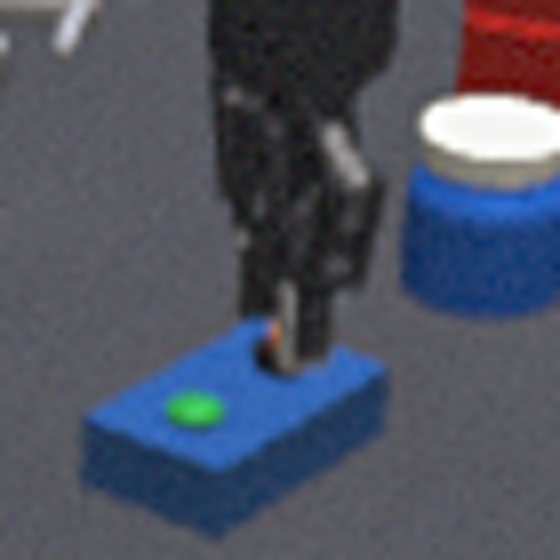

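```bash
python3 -m creep '{"delta_pos":[[0,0,-0.0015],[0,0,0],[0,0,0],[0,0,0],[0,0,0],[0,0,0]],"turn":[0,0,0,0,0,0],"gripper":[0.2,0.4,0.6,0.8,1,1]}'
```

```text
t: 6.22
position: [0.5202, -0.2829, 0.0183]
tool_rot: [[0.718, 0.696, 0.0], [0.696, -0.718, -0.0], [-0.0, 0.0, -1.0]]
ft_force: [-1.2, 0.3, 2.5]
width: 0.0051
```

```bash
python3 - <<'E'
from h import *
print(env.get_state()["width"])
b,d=snap("side","side5");t,_=snap("top","top5")
print(env.get_state()["width"])
a=cv2.resize(b[120:190,270:340],(560,560),interpolation=2)
cv2.imwrite("pics/z6.png",a)
E
```

```text
0.005116398785015049
0.0054227611431895886
```

View pics/z6.png

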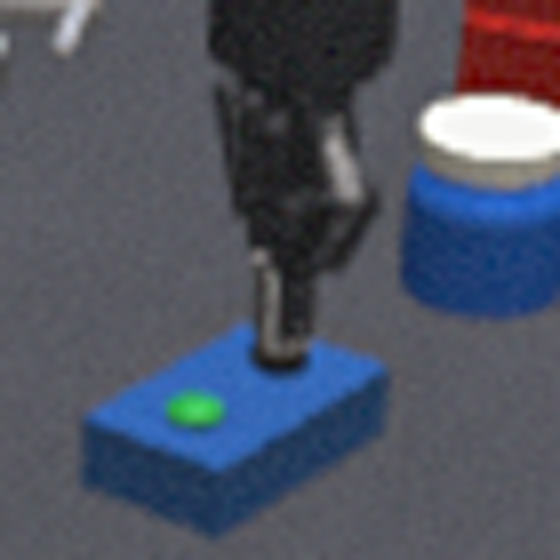

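```bash
python3 -m creep '{"delta_pos":[[0,0,0],[0,0,0],[0,0,0],[0,0,0.0015],[0,0,0.001],[0,0,0.001],[0,0,0],[0,0,0]],"turn":[0,0,0,0,0,0,0,0],"gripper":[0.4,0,0,0,0,0,0,0]}'
python3 - <<'E'
from h import *
b,d=snap("side","side6")
a=cv2.resize(b[120:190,270:340],(560,560),interpolation=2)
cv2.imwrite("pics/z7.png",a)
E
```

```text
t: 7.32
position: [0.5202, -0.2829, 0.0147]
tool_rot: [[0.718, 0.696, 0.0], [0.696, -0.718, -0.0], [0.0, 0.0, -1.0]]
ft_force: [0.4, 0.2, 0.2]
width: 0.0427
```

View pics/z7.png

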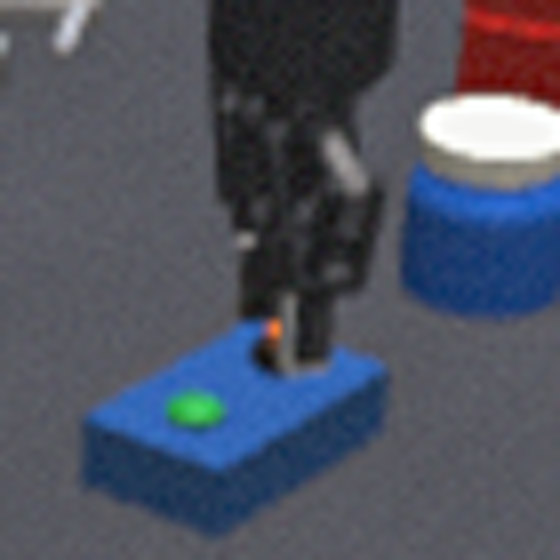

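```bash
python3 -m creep '{"delta_pos":[[0,0,0.001],[0,0,0.001],[0,0,0.001],[0,0,0]],"turn":[0,0,0,0],"gripper":[0,0,0,0]}'
python3 -m creep '{"delta_pos":[[0,0,0],[0,0,0],[0,0,0],[0,0,0]],"turn":[0,0,0,0],"gripper":[0.3,0.5,0.6,0.6]}'
```

```text
t: 7.88
position: [0.5201, -0.2828, 0.0115]
tool_rot: [[0.718, 0.696, -0.0], [0.696, -0.718, 0.0], [-0.0, -0.0, -1.0]]
ft_force: [-0.5, -0.3, 0.5]
width: 0.0425
t: 8.38
position: [0.5203, -0.2829, 0.012]
tool_rot: [[0.718, 0.696, 0.0], [0.696, -0.718, -0.0], [-0.0, 0.0, -1.0]]
ft_force: [-2.0, -0.2, 5.7]
width: 0.0201
```

```bash
python3 -m creep '{"delta_pos":[[0,0,0],[0,0,-0.002],[0,0,0],[0,0,0],[0,0,0],[0,0,0],[0,0,0]],"turn":[0,0,0,0,0,0,0],"gripper":[0.3,0.3,0.6,0.8,1,1,1]}'
```

```text
t: 9.25
position: [0.5202, -0.2829, 0.014]
tool_rot: [[0.718, 0.696, 0.0], [0.696, -0.718, -0.0], [-0.0, 0.0, -1.0]]
ft_force: [-1.7, 0.8, 5.5]
width: 0.0194
```

```bash
python3 -m creep '{"delta_pos":[[0,0,-0.005],[0,0,-0.015],[0,0,-0.03],[0,0,-0.03],[0,0,-0.02],[0,0,0],[0,0,0]],"turn":[0,0,0,0,0,0,0],"gripper":[1,1,1,1,1,1,1]}'
python3 - <<'E'
from h import *
b,d=snap("side","side7")
a=cv2.resize(b[90:180,260:350],(540,540),interpolation=2)
cv2.imwrite("pics/z8.png",a)
E
```

```text
t: 10.12
position: [0.5193, -0.2828, 0.1128]
tool_rot: [[0.718, 0.696, -0.001], [0.696, -0.718, 0.0], [-0.001, -0.001, -1.0]]
ft_force: [0.1, 0.3, -0.7]
width: 0.0189
```

View pics/z8.png

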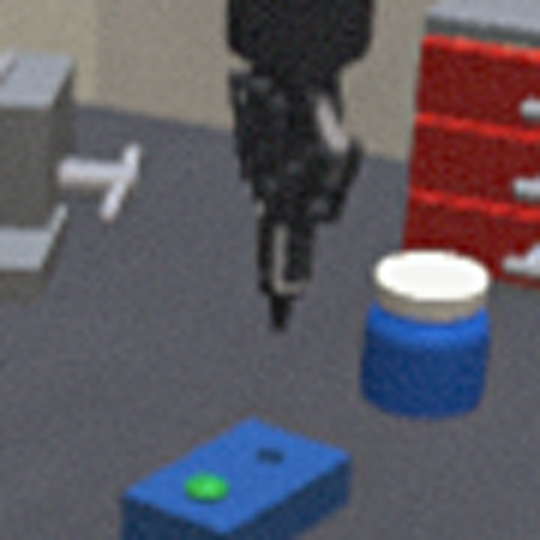

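```bash
python3 -m creep '{"delta_pos":[[0,0,-0.02],[0.0242,-0.0305,0],[0.0242,-0.0305,0],[0.0242,-0.0305,0],[0.0242,-0.0305,0],[0.0242,-0.0305,0],[0.0242,-0.0305,0],[0.0242,-0.0305,0],[0.0242,-0.0305,0],[0.0242,-0.0305,0],[0.0242,-0.0305,0],[0.0242,-0.0305,0],[0.0242,-0.0305,0],[0,0,0],[0,0,0]],"turn":[0,0,0,0,0,0,0.16,0.16,0.16,0.16,0.16,0.16,0.16,0,0],"gripper":[1,1,1,1,1,1,1,1,1,1,1,1,1,1,1]}'
```

```text
t: 12.05
position: [0.5964, 0.1509, 0.1336]
tool_rot: [[0.94, -0.341, -0.001], [-0.341, -0.94, -0.0], [-0.001, 0.001, -1.0]]
ft_force: [-0.3, -0.8, -0.9]
width: 0.0194
```

```bash
python3 -m creep '{"delta_pos":[[-0.03,0.003,0],[-0.035,0.004,0],[-0.035,0.004,0],[-0.026,0.0017,0],[0,0,0.01],[0,0,0.01],[0,0,0],[0,0,0]],"turn":[0,0,0,0,0,0,0,0],"gripper":[1,1,1,1,1,1,1,1]}'
python3 - <<'E'
from h import *
b,d=snap("side","side8");t,_=snap("top","top8")
s=env.get_state();p=s["position"];print(p,s["tool_rot"])
a=cv2.resize(b[180:250,205:290],(680,560),interpolation=2)
cv2.imwrite("pics/z9.png",a)
q=lambda X:[round((x-o)*8) for x,o in zip(proj("side",X),(205,180))]
print("hole",q([.4736,.1817,.075]),q([.4716,.1858,.075]))
for z in(.023,.018,.002,-.006): print(z,q(p+[0,0,z]))
E
```

```text
t: 13.05
position: [0.4748, 0.1821, 0.1134]
tool_rot: [[0.939, -0.344, -0.0], [-0.344, -0.939, 0.0], [-0.0, 0.0, -1.0]]
ft_force: [0.5, 1.0, -0.2]
width: 0.0192
[0.47482022 0.1823772  0.11363448] [[ 9.39176343e-01 -3.43435277e-01  8.23540994e-05]
 [-3.43435287e-01 -9.39176313e-01  2.38279057e-04]
 [-4.48841469e-06 -2.52069357e-04 -9.99999968e-01]]
hole [349, 394] [348, 402]
0.023 [342, 223]
0.018 [343, 237]
0.002 [343, 282]
-0.006 [344, 305]
```

View pics/z9.png

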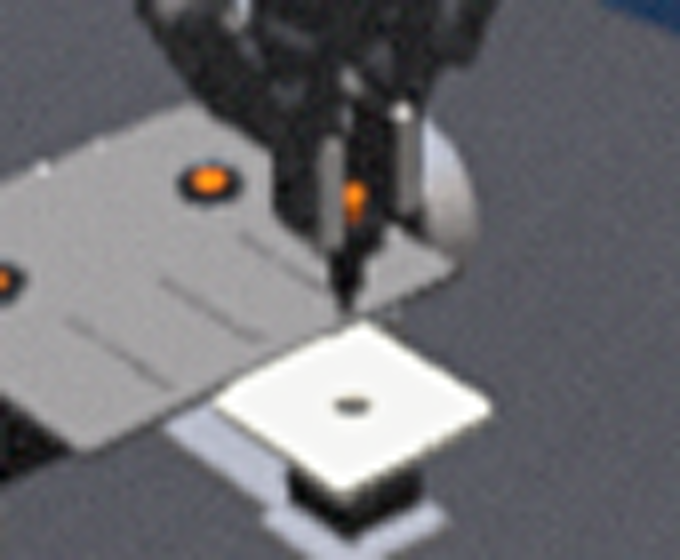

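```bash
python3 -m creep '{"delta_pos":[[-0.0009,0.0008,0],[0,0,0.015],[0,0,0.012],[0,0,0.006],[0,0,0],[0,0,0]],"turn":[0,0,0,0,0,0],"gripper":[1,1,1,1,1,1]}'
python3 - <<'E'
from h import *
b,d=snap("side","side9")
s=env.get_state();p=s["position"];print(p,s["ft_force"])
a=cv2.resize(b[205:245,225:275],(800,640),interpolation=2)[:600]
cv2.imwrite("pics/z10.png",a)
q=lambda X:[round((x-o+.5)*16) for x,o in zip(proj("side",X),(225,205))]
print("hole",q([.4736,.1817,.075]),q([.4716,.1858,.075]))
for z in(.023,.018,.002,-.006): print(z,q(p+[0,0,z]))
E
```

```text
t: 13.9
position: [0.4734, 0.1822, 0.0807]
tool_rot: [[0.939, -0.343, 0.0], [-0.343, -0.939, 0.0], [0.0, -0.0, -1.0]]
ft_force: [0.5, 0.6, -0.2]
width: 0.0195
[0.47354791 0.18220156 0.08090948] [-0.1210867   0.14972931 -0.07962954]
hole [387, 395] [385, 413]
0.023 [383, 240]
0.018 [384, 267]
0.002 [385, 355]
-0.006 [385, 398]
```

View pics/z10.png

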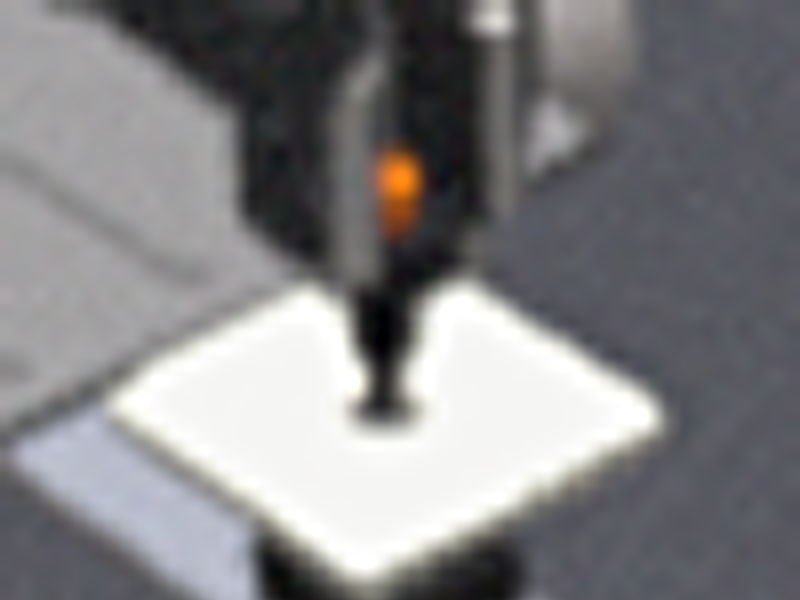

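```bash
python3 -m creep '{"delta_pos":[[0,0,0.004],[0,0,0.003],[0,0,0.003],[0,0,0]],"turn":[0,0,0,0],"gripper":[1,1,1,1]}'; python3 -m creep '{"delta_pos":[[0,0,0.003],[0,0,0.002],[0,0,0],[0,0,0]],"turn":[0,0,0,0],"gripper":[1,1,1,1]}'
python3 - <<'E'
from h import *
b,d=snap("side","side10")
s=env.get_state();p=s["position"];print(p,s["ft_force"])
a=cv2.resize(b[205:245,225:275],(800,640),interpolation=2)[:600]
cv2.imwrite("pics/z11.png",a)
E
```

```text
t: 14.45
position: [0.4733, 0.1819, 0.0706]
tool_rot: [[0.939, -0.343, 0.0], [-0.343, -0.939, -0.0], [0.0, 0.0, -1.0]]
ft_force: [-0.4, -0.3, 1.7]
width: 0.0192
t: 14.95
position: [0.4734, 0.182, 0.0658]
tool_rot: [[0.939, -0.343, 0.0], [-0.343, -0.939, -0.0], [0.0, 0.0, -1.0]]
ft_force: [-1.3, -0.4, 4.9]
width: 0.0196
[0.47341724 0.18192385 0.0658423 ] [-0.29102691 -0.50809595  6.09886358]
```

View pics/z11.png

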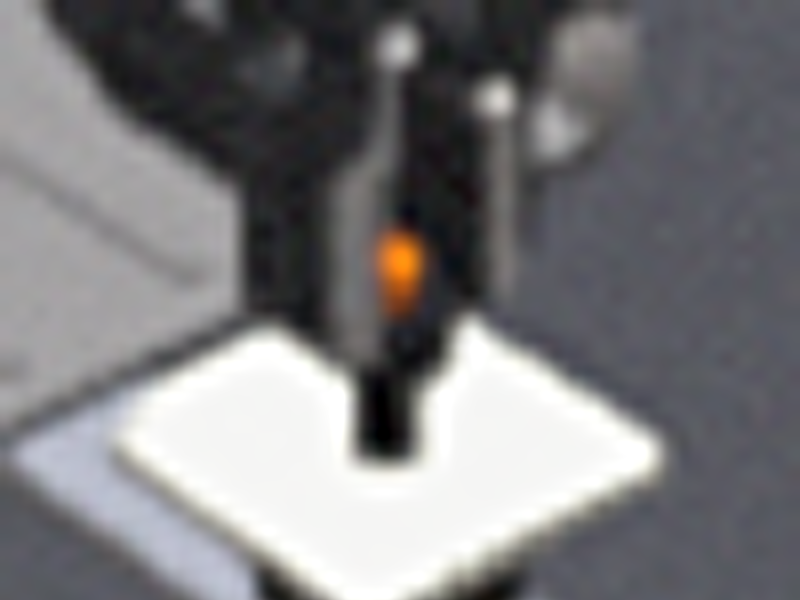

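```bash
python3 -m creep '{"delta_pos":[[0,0,-0.003],[0.0004,0.0002,0],[0,0,0]],"turn":[0,0,0],"gripper":[1,1,1]}'; python3 -m creep '{"delta_pos":[[0.0004,0,0],[0,0,0]],"turn":[0,0],"gripper":[1,1]}';python3 -m creep '{"delta_pos":[[0.0004,0.0002,0],[0,0,0]],"turn":[0,0],"gripper":[1,1]}'
```

```text
t: 15.38
position: [0.4736, 0.1818, 0.0686]
tool_rot: [[0.939, -0.343, 0.0], [-0.343, -0.939, 0.0], [0.0, -0.0, -1.0]]
ft_force: [-0.4, -0.3, 3.3]
width: 0.0187
t: 15.62
position: [0.4738, 0.1817, 0.0686]
tool_rot: [[0.939, -0.343, -0.0], [-0.343, -0.939, 0.0], [-0.0, -0.0, -1.0]]
ft_force: [-1.1, 1.5, 3.2]
width: 0.0195
t: 15.88
position: [0.4741, 0.1815, 0.0686]
tool_rot: [[0.939, -0.343, -0.0], [-0.343, -0.939, 0.0], [-0.0, -0.0, -1.0]]
ft_force: [-1.5, 1.1, 4.6]
width: 0.0191
```

```bash
python3 -m creep '{"delta_pos":[[0.0005,0,0],[0,0,0]],"turn":[0,0],"gripper":[1,1]}';python3 -m creep '{"delta_pos":[[0.0005,0,0],[0,0,0]],"turn":[0,0],"gripper":[1,1]}'
python3 - <<'E'
from h import *
b,d=snap("side","side11");t,_=snap("top","top11")
s=env.get_state();p=s["position"];print(p,s["ft_force"],s["wrist_torque"])
a=cv2.resize(b[205:245,225:275],(800,640),interpolation=2)[:600]
cv2.imwrite("pics/z12.png",a)
E
```

```text
t: 16.12
position: [0.4747, 0.1812, 0.0686]
tool_rot: [[0.939, -0.343, -0.0], [-0.343, -0.939, 0.0], [-0.0, -0.0, -1.0]]
ft_force: [-1.1, 1.4, 3.8]
width: 0.0195
t: 16.38
position: [0.4752, 0.1808, 0.0686]
tool_rot: [[0.939, -0.343, -0.0], [-0.343, -0.939, -0.0], [-0.0, 0.0, -1.0]]
ft_force: [-2.1, 1.3, 3.0]
width: 0.0194
[0.47516848 0.18082852 0.0686177 ] [-1.71432412  1.16152458  3.07045128] [0.33207405 0.46086947 0.02061528]
```

View pics/z12.png

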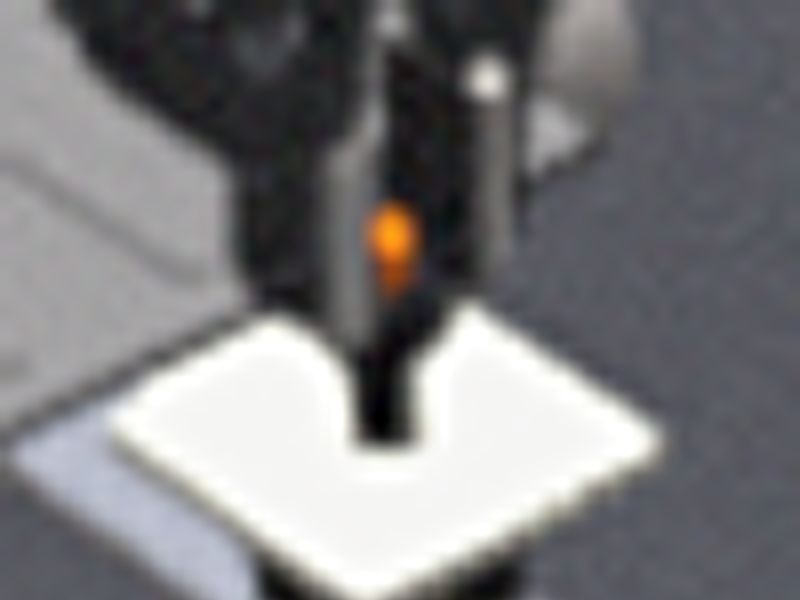

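```bash
python3 -m creep '{"delta_pos":[[-0.00035,-0.00035,0],[0,0,0]],"turn":[0,0],"gripper":[1,1]}';python3 -m creep '{"delta_pos":[[-0.00035,-0.00035,0],[0,0,0]],"turn":[0,0],"gripper":[1,1]}';python3 -m creep '{"delta_pos":[[-0.00035,-0.00035,0],[0,0,0]],"turn":[0,0],"gripper":[1,1]}'|grep -v tool
```

```text
t: 16.73
position: [0.4749, 0.1809, 0.0686]
tool_rot: [[0.939, -0.343, -0.0], [-0.343, -0.939, -0.0], [0.0, 0.0, -1.0]]
ft_force: [-2.6, -0.3, 3.9]
width: 0.0193
t: 16.98
position: [0.4747, 0.1812, 0.0685]
tool_rot: [[0.939, -0.343, -0.0], [-0.343, -0.939, -0.001], [0.0, 0.001, -1.0]]
ft_force: [-1.6, -1.6, 3.2]
width: 0.0191
t: 17.23
position: [0.4746, 0.1817, 0.0686]
ft_force: [-1.0, -2.0, 3.2]
width: 0.019
```

```bash
python3 - <<'E'
from h import *
np.set_printoptions(precision=2,suppress=True)
g=lambda n:np.load(f"pics/{n}.npz")["b"].astype(np.float32).mean(2)
g0=g("side0")
def shift(a,box):
    u,v,w,h=box
    from scipy.optimize import minimize
    from scipy.ndimage import shift as sh
    ref=a[v:v+h,u:u+w]
    f=lambda s:((sh(g0,(s[1],s[0]),order=1)[v:v+h,u:u+w]-ref)**2).mean()
    best=min(((f((x,y)),x,y) for x in np.arange(-1,1.1,.5) for y in np.arange(-1,5.1,.5)))
    r=minimize(f,best[1:],method="Nelder-Mead");return r.x,r.fun**.5
def cross(p,thr): # 50% crossing subpixel list
    return [i+(thr-p[i])/(p[i+1]-p[i]) for i in range(len(p)-1) if (p[i]-thr)*(p[i+1]-thr)<0]
print("hole row230",cross(g0[230,240:258],175),"col248",cross(g0[222:238,248],175),"col249",cross(g0[222:238,249],175))
for n in("side8","side9","side10","side11"):
    a=g(n)
    print(n,"shiftR",shift(a,(255,222,12,14)),"shiftL",shift(a,(231,222,10,14)),"B",shift(a,(240,236,14,9)))
    for v in range(226,234): print(v,np.array(cross(a[v,240:258],140))+240,end=" ")
    print("\nfront",[ (u,np.array(cross(a[222:240,u],140))+222) for u in (247,248,249,250)])
E
```

```text
hole row230 [np.float32(6.4761906), np.float32(10.588984)] col248 [np.float32(7.34375), np.float32(9.391608)] col249 [np.float32(7.3090906), np.float32(9.342008)]
side8 shiftR (array([0.03, 0.  ]), np.float64(2.161643538908911)) shiftL (array([-0.04, -0.  ]), np.float64(2.4115131830578425)) B (array([0.01, 0.02]), np.float64(3.2808478699364443))
226 [] 227 [] 228 [] 229 [] 230 [246.91 250.11] 231 [] 232 [] 233 [] 
front [(247, array([229.92, 230.16], dtype=float32)), (248, array([229.72, 230.84], dtype=float32)), (249, array([229.7 , 230.98], dtype=float32)), (250, array([229.9 , 230.22], dtype=float32))]
side9 shiftR (array([0.05, 0.  ]), np.float64(2.5123267498351027)) shiftL (array([-0.05, -0.  ]), np.float64(2.651326991666992)) B (array([0.01, 0.02]), np.float64(3.2879049479628177))
226 [246.63 250.43] 227 [247.17 249.88] 228 [247.57 249.54] 229 [247.49 249.59] 230 [246.87 250.11] 231 [] 232 [] 233 [] 
front [(247, array([226.74, 229.86, 230.25], dtype=float32)), (248, array([230.99], dtype=float32)), (249, array([230.96], dtype=float32)), (250, array([226.8 , 229.84, 230.2 ], dt
[... 327 characters left out ...]
 232 [246.64 250.59] 233 [246.97 250.28] 
front [(247, array([233.03], dtype=float32)), (248, array([233.42], dtype=float32)), (249, array([233.5], dtype=float32)), (250, array([233.23], dtype=float32))]
side11 shiftR (array([0.02, 1.47]), np.float64(7.245500681171013)) shiftL (array([-0.35,  1.  ]), np.float64(16.482144028534144)) B (array([0.25, 1.41]), np.float64(19.252038624803802))
226 [244.83 251.68] 227 [245.75 250.69] 228 [246.33 250.3 ] 229 [246.51 250.32] 230 [246.58 250.34] 231 [246.67 250.43] 232 [246.86 250.3 ] 233 [] 
front [(247, array([232.15], dtype=float32)), (248, array([232.51], dtype=float32)), (249, array([232.53], dtype=float32)), (250, array([232.26], dtype=float32))]
```

```bash
python3 -m creep '{"delta_pos":[[-0.0008,0.0003,0],[0,0,0]],"turn":[0,0],"gripper":[1,1]}';python3 -m creep '{"delta_pos":[[0,0.0003,0],[0,0,0]],"turn":[0,0],"gripper":[1,1]}'|grep -v tool;python3 -m creep '{"delta_pos":[[0,0.0003,0],[0,0,0]],"turn":[0,0],"gripper":[1,1]}'|grep -v tool;python3 -m creep '{"delta_pos":[[0,0.0003,0],[0,0,0]],"turn":[0,0],"gripper":[1,1]}'|grep -v tool
```

```text
t: 17.48
position: [0.4741, 0.182, 0.0687]
tool_rot: [[0.939, -0.343, 0.001], [-0.343, -0.939, -0.0], [0.001, -0.0, -1.0]]
ft_force: [-0.3, -2.6, 3.9]
width: 0.0191
t: 17.73
position: [0.474, 0.182, 0.0688]
ft_force: [-0.2, -1.5, 3.6]
width: 0.0198
t: 17.98
position: [0.4739, 0.182, 0.0688]
ft_force: [1.2, -1.4, 2.9]
width: 0.0194
t: 18.23
position: [0.4738, 0.1819, 0.0688]
ft_force: [1.7, 0.1, 3.4]
width: 0.0192
```

```bash
python3 -m creep '{"delta_pos":[[0.0003,0,0],[0,0,0]],"turn":[0,0],"gripper":[1,1]}'|grep -v tool;python3 -m creep '{"delta_pos":[[0,0.0003,0.002],[0,0,0]],"turn":[0,0],"gripper":[1,1]}'|grep -v tool;python3 -m creep '{"delta_pos":[[0,0.0003,0.002],[0,0,0]],"turn":[0,0],"gripper":[1,1]}'|grep -v tool
python3 - <<'E'
from h import *
b,d=snap("side","side12")
s=env.get_state();p=s["position"];print(p,s["ft_force"],s["wrist_torque"])
a=cv2.resize(b[195:245,225:275],(600,600),interpolation=2)
cv2.imwrite("pics/z13.png",a)
E
```

```text
t: 18.48
position: [0.4739, 0.1818, 0.0688]
ft_force: [1.5, 2.4, 3.5]
width: 0.0191
t: 18.73
position: [0.4739, 0.1816, 0.0667]
ft_force: [1.7, 2.3, 4.6]
width: 0.0193
t: 18.98
position: [0.4739, 0.1815, 0.065]
ft_force: [1.5, 2.7, 5.7]
width: 0.0194
[0.47397743 0.18150027 0.06499632] [1.1478249  2.69053543 5.55226301] [ 0.65317751 -0.28891412 -0.01002348]
```

View pics/z13.png

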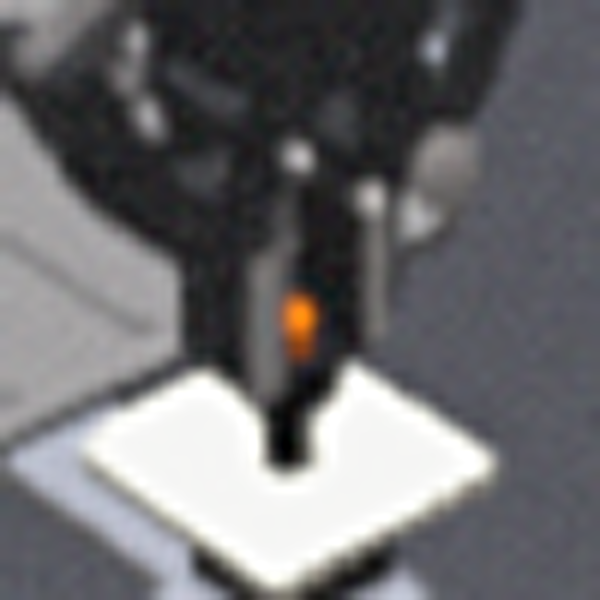

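```bash
python3 -m creep '{"delta_pos":[[0,0,-0.01],[0,0,-0.008],[0,0,0],[0,0,0]],"turn":[0,0,0,0],"gripper":[1,1,1,1]}'|grep -v tool
python3 - <<'E'
from h import *
b,d=snap("side","side13")
s=env.get_state();p=s["position"];print(p,s["ft_force"],s["wrist_torque"])
a=cv2.resize(b[195:245,225:275],(600,600),interpolation=2)
cv2.imwrite("pics/z14.png",a)
q=lambda X:[round((x-o+.5)*12) for x,o in zip(proj("side",X),(225,195))]
for z in(.036,.023,.018,.002,-.006): print(z,q(p+[0,0,z]))
def cross(p,thr): return [i+(thr-p[i])/(p[i+1]-p[i]) for i in range(len(p)-1) if (p[i]-thr)*(p[i+1]-thr)<0]
g=b.astype(np.float32).mean(2)
for v in range(218,232): print(v,np.round(np.array(cross(g[v,240:258],140))+240,2))
E
```

```text
t: 19.52
position: [0.473, 0.1801, 0.0823]
ft_force: [-0.3, 0.7, -1.1]
width: 0.0193
[0.47297001 0.18017658 0.08224514] [ 0.25796223  0.23011674 -0.87161322] [ 0.01411274  0.00593606 -0.02814815]
0.036 [294, 236]
0.023 [295, 290]
0.018 [295, 311]
0.002 [296, 376]
-0.006 [296, 409]
218 [240.18]
219 [240.93]
220 [242.29]
221 [243.39]
222 [246.35 251.76 254.06]
223 [246.9  251.15 255.64]
224 [247.12 251.  ]
225 [247.18 250.96]
226 [247.59 250.63]
227 [248.18]
228 [248.42 249.65]
229 [248.15 249.8 ]
230 [246.95 250.2 ]
231 []
```

View pics/z14.png

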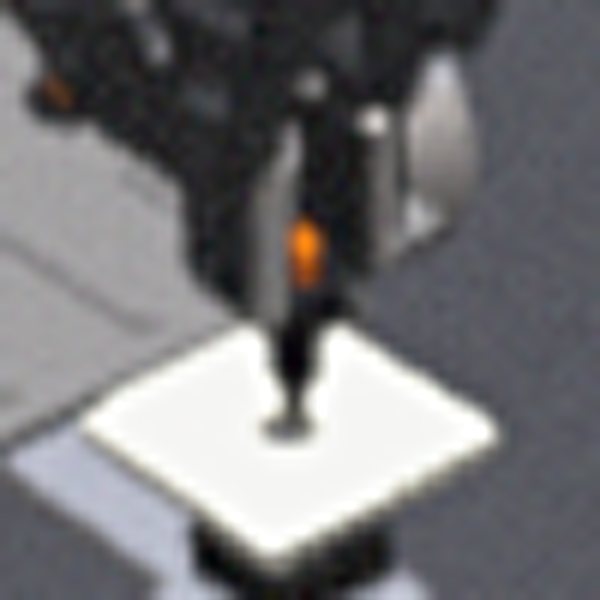

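```bash
python3 - <<'E'
from h import *
from scipy.ndimage import map_coordinates
from scipy.optimize import least_squares
print("topcam",-cal("top")[2].T@cal("top")[3])
th=np.radians(-20.2)
for n in("top","side"):
    g=np.load(f"pics/{n}0.npz")["b"].astype(float).mean(2)
    for (x0,y0) in(((.4736,.1817)),):
        # tab frame: ex towards shield ; scan profiles along world lines across the 3 free edges
        def fit(th,x0,y0):
            ex=np.array([np.cos(th),np.sin(th)]);ey=np.array([-np.sin(th),np.cos(th)])
            out={}
            for nm,d,l in(("-x",-ex,ey),("+y",ey,ex),("-y",-ey,ex)):
                r=[]
                for s in np.linspace(-.02,.015,15):
                    t=np.linspace(.015,.045,121)
                    pts=[proj(n,[*(np.array([x0,y0])+l*s+d*k),.075]) for k in t]
                    pr=map_coordinates(g,[[p[1] for p in pts],[p[0] for p in pts]],order=1)
                    hi=pr[:20].mean();lo=np.min(pr[60:]);th_=(hi+lo)/2
                    i=np.argmax(pr<th_); r.append((s,t[i]))
                r=np.array(r);k=np.polyfit(r[:,0],r[:,1],1);out[nm]=(np.median(r[:,1])*1e3,np.degrees(np.arctan(k[0])))
            return out
        o=fit(th,x0,y0);print(n,o)
        ex=np.array([np.cos(th),np.sin(th)]);ey=np.array([-np.sin(th),np.cos(th)])
        w=(o["+y"][0]+o["-y"][0])/2
        c=np.array([x0,y0])+ey*(o["+y"][0]-o["-y"][0])/2e3-ex*(o["-x"][0]-w)/1e3
        print("half",w,"centre",c)
E
```

```text
topcam [0.41453926 0.01387331 1.42457444]Traceback (most recent call last):
  File "<stdin>", line 23, in <module>
  File "<stdin>", line 17, in fit
  File "h.py", line 18, in proj
    c,f,R,t=cal(n); q=R@np.array(p)+t; x,y=q[0]/q[2],q[1]/q[2]; s=1+c["k1"]*(x*x+y*y)
            ~~~^^^
  File "h.py", line 4, in cal
    c=env.get_calibration(n); f=192/np.tan(np.radians(c["vertical_fov"])/2)
ValueError: time passes only in moves, steps and waits
```

```bash
sed -i 's/^def cal(n):/import functools\n@functools.lru_cache(None)\ndef cal(n):/' h.py; cat > fit.py <<'E'
from h import *
from scipy.ndimage import map_coordinates
th=np.radians(-20.2)
for n in("top","side"):
    g=np.load(f"pics/{n}0.npz")["b"].astype(float).mean(2)
    x0,y0=.4736,.1817
    ex=np.array([np.cos(th),np.sin(th)]);ey=np.array([-np.sin(th),np.cos(th)])
    o={}
    for nm,d,l in(("-x",-ex,ey),("+y",ey,ex),("-y",-ey,ex)):
        r=[]
        for s in np.linspace(-.02,.015,15):
            t=np.linspace(.015,.045,121)
            pts=[proj(n,[*(np.array([x0,y0])+l*s+d*k),.075]) for k in t]
            pr=map_coordinates(g,[[p[1] for p in pts],[p[0] for p in pts]],order=1)
            hi=pr[:20].mean();lo=np.min(pr[60:]);r.append((s,t[np.argmax(pr<(hi+lo)/2)]))
        r=np.array(r);k=np.polyfit(r[:,0],r[:,1],1);o[nm]=(np.median(r[:,1])*1e3,np.degrees(np.arctan(k[0])))
    print(n,o)
    w=(o["+y"][0]+o["-y"][0])/2
    print("half",w,"centre",np.array([x0,y0])+ey*(o["+y"][0]-o["-y"][0])/2e3-ex*(o["-x"][0]-w)/1e3)
E
python3 fit.py; python3 -c "
from h import *
print(env.get_state()['t'])"
```

```text
top {'-x': (np.float64(32.5), np.float64(0.06138831170217624)), '+y': (np.float64(32.5), np.float64(0.020462777527522423)), '-y': (np.float64(33.25), np.float64(-0.22508940439213437))}
half 32.875 centre [0.47382245 0.18121858]
side {'-x': (np.float64(34.5), np.float64(2.6990884033672122)), '+y': (np.float64(33.0), np.float64(-1.2889375601868538)), '-y': (np.float64(29.5), np.float64(-1.1253080964383033))}
half 31.25 centre [0.47115417 0.18446458]
19.575
```

```bash
python3 -m creep '{"delta_pos":[[0.0009,-0.0011,0],[0,0,0],[0,0,0.006],[0,0,0.004],[0,0,0.002],[0,0,0]],"turn":[0,0,0,0,0,0],"gripper":[1,1,1,1,1,1]}'|grep -v tool; python3 -m creep '{"delta_pos":[[0,0,0.002],[0,0,0.002],[0,0,0]],"turn":[0,0,0],"gripper":[1,1,1]}'|grep -v tool
```

```text
t: 20.32
position: [0.4745, 0.1813, 0.0705]
ft_force: [-1.0, -0.9, 2.3]
width: 0.0194
t: 20.7
position: [0.4747, 0.1813, 0.0667]
ft_force: [-1.5, -1.9, 4.6]
width: 0.0196
```

```bash
python3 -m creep '{"delta_pos":[[0,0,-0.008],[-0.0002,0.0006,0],[0,0,0]],"turn":[0,0,0],"gripper":[1,1,1]}'|grep -v tool; python3 -m creep '{"delta_pos":[[0,0,0.004],[0,0,0.002],[0,0,0]],"turn":[0,0,0],"gripper":[1,1,1]}'|grep -v tool;  python3 -m creep '{"delta_pos":[[0,0,0.002],[0,0,0.002],[0,0,0]],"turn":[0,0,0],"gripper":[1,1,1]}'|grep -v tool
```

```text
t: 21.08
position: [0.4742, 0.1808, 0.0746]
ft_force: [-0.8, -0.4, -0.3]
width: 0.0192
t: 21.45
position: [0.4744, 0.181, 0.0686]
ft_force: [0.6, -0.2, 3.2]
width: 0.0194
t: 21.82
position: [0.4745, 0.181, 0.0648]
ft_force: [-0.8, -0.3, 7.6]
width: 0.0194
```

```bash
python3 - <<'E'
from h import *
b,d=snap("side","side14");t,_=snap("top","top14")
s=env.get_state();print(s["position"],s["ft_force"])
a=cv2.resize(b[200:245,225:275],(800,720),interpolation=2)[120:720]
cv2.imwrite("pics/z15.png",a)
def cross(p,thr): return [i+(thr-p[i])/(p[i+1]-p[i]) for i in range(len(p)-1) if (p[i]-thr)*(p[i+1]-thr)<0]
g=b.astype(np.float32).mean(2)
g0=np.load("pics/side0.npz")["b"].astype(np.float32).mean(2)
for v in range(226,236): print(v,np.round(np.array(cross(g[v,240:258],140))+240,2))
print([(u,np.array(cross(g[222:240,u],140))+222) for u in (247,248,249,250)])
from scipy.ndimage import shift as sh
f=lambda s:((sh(g0,(s,0),order=1)[226:242,256:266]-g[226:242,256:266])**2).mean()
print(min((f(s),s) for s in np.arange(0,5,.05)))
E
```

```text
[0.4745559  0.18096574 0.06488722] [-0.15853903  0.37931926  7.21441412]
226 [242.86 252.77 256.09]
227 [244.43 252.49]
228 [245.36 251.62]
229 [246.16 250.61]
230 [246.51 250.31]
231 [246.58 250.3 ]
232 [246.66 250.39]
233 [246.74 250.31]
234 []
235 []
[(247, array([233.31772], dtype=float32)), (248, array([233.79404], dtype=float32)), (249, array([233.79167], dtype=float32)), (250, array([233.37175], dtype=float32))]
(np.float32(78.30546), np.float64(2.7))
```

View pics/z15.png

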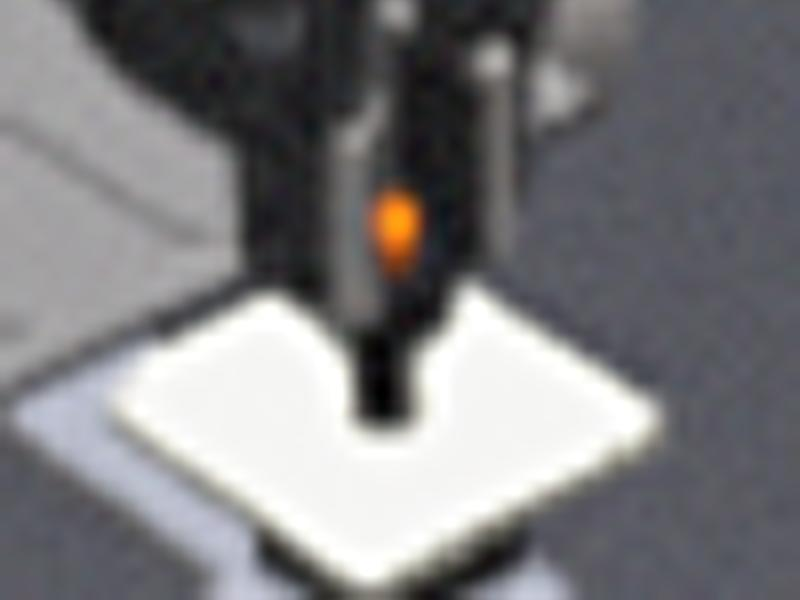

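```bash
python3 -m creep '{"delta_pos":[[0,0,-0.010],[-0.0023,-0.0018,0],[0,0,0],[0,0,0.004],[0,0,0.003],[0,0,0]],"turn":[0,0,0,0,0,0],"gripper":[1,1,1,1,1,1]}'|grep -v tool; python3 -m creep '{"delta_pos":[[0,0,0.002],[0,0,0.002],[0,0,0]],"turn":[0,0,0],"gripper":[1,1,1]}'|grep -v tool
cat > look.py <<'E'
from h import *
import sys
k=sys.argv[1]
b,d=snap("side","side"+k)
s=env.get_state();print(s["t"],s["position"],s["ft_force"])
cv2.imwrite(f"pics/z{k}.png",cv2.resize(b[195:245,225:275],(600,600),interpolation=2))
def cross(p,thr): return [i+(thr-p[i])/(p[i+1]-p[i]) for i in range(len(p)-1) if (p[i]-thr)*(p[i+1]-thr)<0]
g=b.astype(np.float32).mean(2)
g0=np.load("pics/side0.npz")["b"].astype(np.float32).mean(2)
for v in range(228,235): print(v,np.round(np.array(cross(g[v,240:258],140))+240,2))
fr=[(np.array(cross(g[222:240,u],140))+222) for u in (248,249)];print(fr)
from scipy.ndimage import shift as sh
f=lambda s:((sh(g0,(s,0),order=1)[226:242,256:266]-g[226:242,256:266])**2).mean()
m=min((f(s),s) for s in np.arange(-.5,6,.05));print("shift",m,"rel",fr[0][-1:]-m[1])
hsv=cv2.cvtColor(b,cv2.COLOR_BGR2HSV)[195:240,240:258]
W=((hsv[...,0]<20)&(hsv[...,1]>140)).astype(float)
if W.sum(): p=wcen(W);print("pin",p[0]+240,p[1]+195)
E
python3 look.py 15
```

```text
t: 22.68
position: [0.4723, 0.1833, 0.0671]
ft_force: [0.6, -0.4, -0.3]
width: 0.0193
t: 23.05
position: [0.4726, 0.1833, 0.0634]
ft_force: [0.1, -0.1, -0.3]
width: 0.019
23.1 [0.47273048 0.18333164 0.06355914] [-0.62316595  0.15072324  0.86975875]
228 [244.35 252.48]
229 [245.39 251.69]
230 [246.24 250.91]
231 [247.57 249.58]
232 []
233 []
234 []
[array([231.15315], dtype=float32), array([231.20963], dtype=float32)]
shift (np.float32(9.54792), np.float64(-1.1102230246251565e-16)) rel [231.15315247]
pin 249.8 222.4
```

View pics/z15.png

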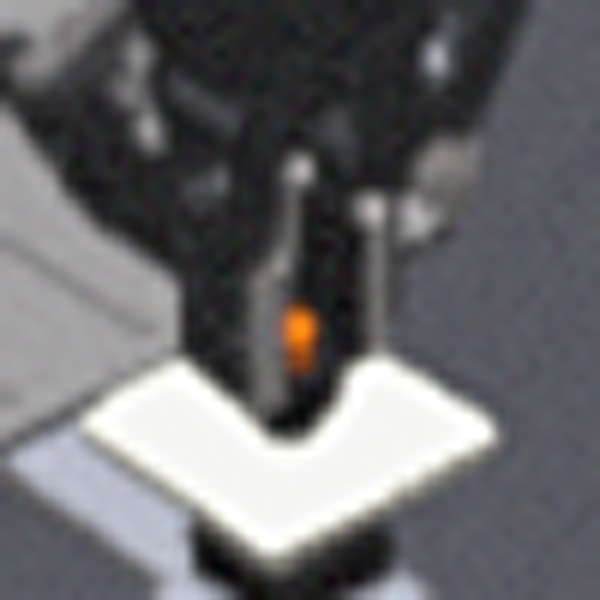

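The shank is in: there's no force and the tab hasn't sunk. I'll lower it onto its seat.

```bash
python3 -m creep '{"delta_pos":[[0,0,0.003],[0,0,0.002],[0,0,0]],"turn":[0,0,0],"gripper":[1,1,1]}'|grep -v tool; python3 -m creep '{"delta_pos":[[0,0,0.002],[0,0,0.001],[0,0,0]],"turn":[0,0,0],"gripper":[1,1,1]}'|grep -v tool; python3 look.py 16
```

```text
t: 23.48
position: [0.4726, 0.1833, 0.0584]
ft_force: [-0.1, -0.5, -0.6]
width: 0.0192
t: 23.85
position: [0.4729, 0.1835, 0.0557]
ft_force: [-0.3, -0.5, 1.4]
width: 0.0196
23.9 [0.47295429 0.18344727 0.05573795] [ 0.1692138  -0.12293208  0.53892399]
228 [240.84 253.03]
229 [241.88 252.66]
230 [243.44 252.64]
231 [244.81 252.3 ]
232 [246.27 250.73]
233 []
234 []
[array([232.4208], dtype=float32), array([232.4], dtype=float32)]
shift (np.float32(102.02277), np.float64(0.4999999999999998)) rel [231.92080688]
pin 249.8181818181818 225.0909090909091
```

View pics/z16.png

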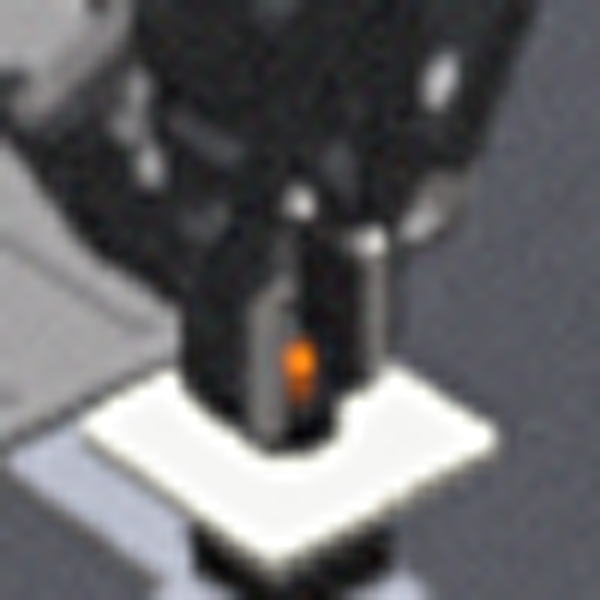

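```bash
python3 -m creep '{"delta_pos":[[0,0,0.001],[0,0,0],[0,0,0],[0,0,0],[0,0,0]],"turn":[0,0,0,0,0],"gripper":[1,0.6,0.3,0,0]}'|grep -v tool;python3 -m creep '{"delta_pos":[[0,0,-0.01],[0,0,-0.03],[0,0,-0.02],[0,0,0]],"turn":[0,0,0,0],"gripper":[0,0,0,0]}'|grep -v tool; python3 look.py 17
```

```text
t: 24.52
position: [0.4726, 0.1833, 0.0545]
ft_force: [-0.1, -0.6, -0.2]
width: 0.0428
t: 25.02
position: [0.4743, 0.184, 0.1167]
ft_force: [-0.3, 0.3, 0.6]
width: 0.0427
25.075 [0.4734154  0.18354697 0.11549025] [-0.04919849 -0.17108634  1.0977565 ]
228 [244.15 252.66]
229 [244.12 252.66]
230 [244.15 252.51]
231 [244.79 251.65]
232 []
233 []
234 []
[array([224.55789, 231.7832 ], dtype=float32), array([224.60178, 231.7883 ], dtype=float32)]
shift (np.float32(5.943751), np.float64(-1.1102230246251565e-16)) rel [231.78320312]
pin 248.5 225.71428571428572
```

View pics/z17.png

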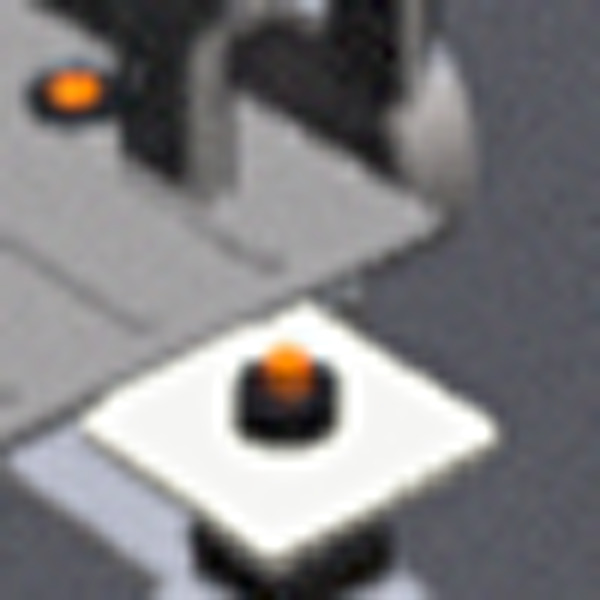

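```bash
python3 -m creep '{"delta_pos":[[-0.0004,0,0],[0,0,0.01],[0,0,0.01],[0,0,0.01],[0,0,0],[0,0,0]],"turn":[0,0,0,0,0,0],"gripper":[1,1,1,1,1,1]}'|grep -v tool;python3 look.py 18
```

```text
t: 25.82
position: [0.4724, 0.1836, 0.0845]
ft_force: [-0.1, -0.4, 1.0]
width: -0.0004
25.875 [0.47260504 0.18371465 0.08478105] [ 0.19793325 -0.04977182 -0.61110378]
228 [244.17 252.67]
229 [244.11 252.67]
230 [244.17 252.51]
231 [244.75 251.67]
232 []
233 []
234 []
[array([224.62354, 231.78651], dtype=float32), array([224.57944, 231.7809 ], dtype=float32)]
shift (np.float32(7.588198), np.float64(-1.1102230246251565e-16)) rel [231.78651428]
pin 248.5 225.71428571428572
```

View pics/z18.png

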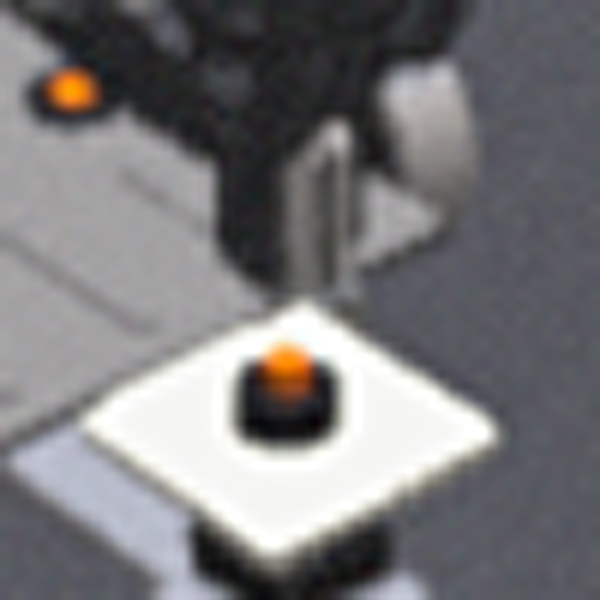

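```bash
python3 -m creep '{"delta_pos":[[0,0,0.006],[0,0,0.004],[0,0,0]],"turn":[0,0,0],"gripper":[1,1,1]}'|grep -v tool;python3 -m creep '{"delta_pos":[[0,0,0.002],[0,0,0.002],[0,0,0]],"turn":[0,0,0],"gripper":[1,1,1]}'|egrep 'pos|ft'
```

```text
t: 26.25
position: [0.472, 0.1833, 0.0742]
ft_force: [-0.3, -0.8, 0.3]
width: 0.0003
position: [0.4722, 0.1835, 0.0705]
ft_force: [0.3, 0.8, -0.2]
```

```bash
python3 -m creep '{"delta_pos":[[0,0,0.002],[0,0,0]],"turn":[0,0],"gripper":[1,1]}'|egrep 'pos|ft'
```

```text
position: [0.4723, 0.1835, 0.0685]
ft_force: [0.7, -0.6, -0.6]
```

```bash
python3 -m creep '{"delta_pos":[[0,0,0.001],[0,0,0.001],[0,0,0]],"turn":[0,0,0],"gripper":[1,1,1]}'|egrep 'pos|ft'; python3 look.py 19
```

```text
position: [0.4725, 0.1836, 0.0666]
ft_force: [0.2, -0.8, 1.6]
27.3 [0.4724534  0.18358333 0.06667831] [-0.26125138  0.79104717  1.49011157]
228 [244.23 252.64]
229 [244.13 252.68]
230 [244.17 252.67]
231 [244.78 252.3 ]
232 [246.16 250.6 ]
233 []
234 []
[array([232.4219], dtype=float32), array([232.34415], dtype=float32)]
shift (np.float32(60.427315), np.float64(0.3999999999999998)) rel [232.02190552]
pin 247.8 227.6
```

View pics/z19.png

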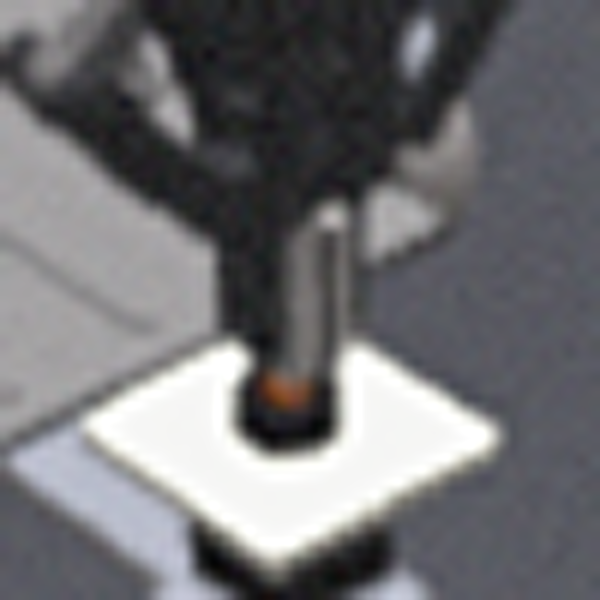

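```bash
for i in 1; do python3 -m creep '{"delta_pos":[[0,0,0.001],[0,0,0]],"turn":[0,0],"gripper":[1,1]}'|egrep 'pos|ft'; done; python3 -m creep '{"delta_pos":[[0,0,0.001],[0,0,0]],"turn":[0,0],"gripper":[1,1]}'|egrep 'pos|ft'; python3 -m creep '{"delta_pos":[[0,0,0.001],[0,0,0]],"turn":[0,0],"gripper":[1,1]}'|egrep 'pos|ft'
```

```text
position: [0.4724, 0.1836, 0.0656]
ft_force: [0.3, -0.2, 2.1]
position: [0.4724, 0.1836, 0.0647]
ft_force: [-0.0, -0.2, 1.8]
position: [0.4725, 0.1835, 0.0637]
ft_force: [-0.3, 0.2, 3.2]
```

```bash
python3 -m creep '{"delta_pos":[[0,0,0.001],[0,0,0]],"turn":[0,0],"gripper":[1,1]}'|egrep 'pos|ft'; python3 -m creep '{"delta_pos":[[0,0,0.001],[0,0,0]],"turn":[0,0],"gripper":[1,1]}'|egrep 'pos|ft'; python3 -m creep '{"delta_pos":[[0,0,0.001],[0,0,0]],"turn":[0,0],"gripper":[1,1]}'|egrep 'pos|ft'
```

```text
position: [0.4725, 0.1836, 0.0627]
ft_force: [-0.1, -0.3, 4.9]
position: [0.4725, 0.1836, 0.0617]
ft_force: [-1.7, 0.1, 4.8]
position: [0.4725, 0.1835, 0.0607]
ft_force: [-0.9, 0.4, 4.7]
```

```bash
python3 -m creep '{"delta_pos":[[0,0,0.001],[0,0,0]],"turn":[0,0],"gripper":[1,1]}'|egrep 'pos|ft'; python3 -m creep '{"delta_pos":[[0,0,0.001],[0,0,0]],"turn":[0,0],"gripper":[1,1]}'|egrep 'pos|ft'; python3 -m creep '{"delta_pos":[[0,0,0.001],[0,0,0]],"turn":[0,0],"gripper":[1,1]}'|egrep 'pos|ft'
```

```text
position: [0.4725, 0.1836, 0.0598]
ft_force: [-0.8, 0.4, 6.5]
position: [0.4725, 0.1835, 0.0588]
ft_force: [-1.0, -0.6, 6.4]
position: [0.4725, 0.1836, 0.0579]
ft_force: [-1.0, -0.2, 7.2]
```

```bash
python3 -m creep '{"delta_pos":[[0,0,0.001],[0,0,0]],"turn":[0,0],"gripper":[1,1]}'|egrep 'pos|ft'; python3 -m creep '{"delta_pos":[[0,0,0.001],[0,0,0]],"turn":[0,0],"gripper":[1,1]}'|egrep 'pos|ft'
```

```text
position: [0.4726, 0.1836, 0.0573]
ft_force: [-1.8, -1.0, 10.8]
position: [0.4726, 0.1836, 0.0563]
ft_force: [-2.9, -1.5, 11.5]
```

```bash
python3 -m creep '{"delta_pos":[[0,0,0.001],[0,0,0]],"turn":[0,0],"gripper":[1,1]}'|egrep 'pos|ft'; python3 -m creep '{"delta_pos":[[0,0,0.001],[0,0,0]],"turn":[0,0],"gripper":[1,1]}'|egrep 'pos|ft'; python3 look.py 20
```

```text
position: [0.4726, 0.1836, 0.0554]
ft_force: [-3.1, -1.3, 10.8]
position: [0.4726, 0.1836, 0.0544]
ft_force: [-3.5, -1.4, 12.5]
30.6 [0.4725843  0.18360488 0.05437007] [-1.63874641 -0.65268685 11.38725628]
228 [244.74 252.78]
229 [244.74 252.68]
230 [244.28 252.64]
231 [244.18 252.64]
232 [244.16 252.67]
233 [244.17 252.67]
234 [244.76 252.3 ]
[array([235.41571], dtype=float32), array([235.32654], dtype=float32)]
shift (np.float32(67.61456), np.float64(3.399999999999999)) rel [232.01571045]
```

View pics/z20.png

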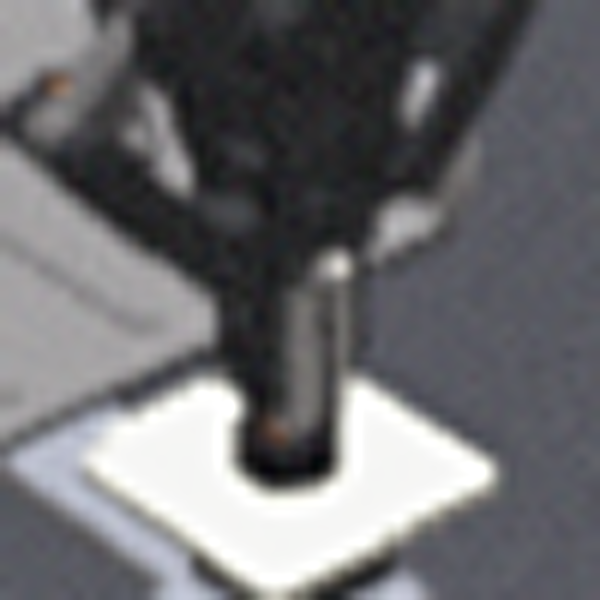

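```bash
python3 -m creep '{"delta_pos":[[0,0,0.001],[0,0,0.001],[0,0,0]],"turn":[0,0,0],"gripper":[1,1,1]}'|egrep 'pos|ft'; python3 -m creep '{"delta_pos":[[0,0,0.001],[0,0,0]],"turn":[0,0],"gripper":[1,1]}'|egrep 'pos|ft'
```

```text
position: [0.4726, 0.1836, 0.0524]
ft_force: [-2.0, -0.3, 11.5]
position: [0.4726, 0.1836, 0.0514]
ft_force: [-1.7, -1.2, 12.3]
```

```bash
python3 -m creep '{"delta_pos":[[0,0,0.0005],[0,0,0]],"turn":[0,0],"gripper":[1,1]}'|egrep 'pos|ft'; python3 -m creep '{"delta_pos":[[0,0,0.0005],[0,0,0]],"turn":[0,0],"gripper":[1,1]}'|egrep 'pos|ft'
```

```text
position: [0.4726, 0.1836, 0.0509]
ft_force: [-3.1, -1.3, 12.1]
position: [0.4726, 0.1836, 0.0504]
ft_force: [-2.8, -1.4, 11.8]
```

```bash
python3 -m creep '{"delta_pos":[[0,0,0.0005],[0,0,0]],"turn":[0,0],"gripper":[1,1]}'|egrep 'pos|ft'
```

```text
position: [0.4726, 0.1836, 0.05]
ft_force: [-3.7, -2.1, 13.4]
```

```bash
python3 -m creep '{"delta_pos":[[0,0,0.0004],[0,0,0]],"turn":[0,0],"gripper":[1,1]}'|egrep 'pos|ft'
```

```text
position: [0.4726, 0.1836, 0.0498]
ft_force: [-3.4, -1.6, 14.6]
```

```bash
python3 -m creep '{"delta_pos":[[0,0,0.0003],[0,0,0]],"turn":[0,0],"gripper":[1,1]}'|egrep 'pos|ft'
```

```text
position: [0.4726, 0.1836, 0.0497]
ft_force: [-4.1, -1.4, 16.3]
```

```bash
python3 -m creep '{"delta_pos":[[0,0,0.0003],[0,0,0]],"turn":[0,0],"gripper":[1,1]}'|egrep 'pos|ft'
```

```text
position: [0.4726, 0.1836, 0.0495]
ft_force: [-5.2, -2.6, 19.0]
```

```bash
python3 -m creep '{"delta_pos":[[0,0,-0.005],[0,0,-0.01],[0,0,-0.02],[0,0,-0.03],[0,0,-0.03],[0,0,0],[0,0,0]],"turn":[0,0,0,0,0,0,0],"gripper":[1,1,1,1,1,1,1]}'|grep -v tool; python3 look.py 21; python3 -c "
from h import *
snap('top','top21')
b=np.load('pics/side21.npz')['b'];cv2.imwrite('pics/z21b.png',cv2.resize(b[215:240,235:262],(756,588),interpolation=2)[:600])"
```

```text
t: 33.6
position: [0.4717, 0.1831, 0.1425]
ft_force: [-0.3, 0.5, -0.5]
width: -0.0005
33.65 [0.47144865 0.18299475 0.14209047] [-0.44846758 -0.74012364 -0.34388753]
228 [244.18 252.65]
229 [244.15 252.68]
230 [244.15 252.5 ]
231 [244.76 251.69]
232 []
233 []
234 []
[array([224.56165, 226.77142, 227.04494, 231.80713], dtype=float32), array([224.61856, 225.9823 , 227.06311, 231.77562], dtype=float32)]
shift (np.float32(5.4944468), np.float64(-1.1102230246251565e-16)) rel [231.80712891]
pin 248.14285714285714 226.5
```

View pics/z21b.png

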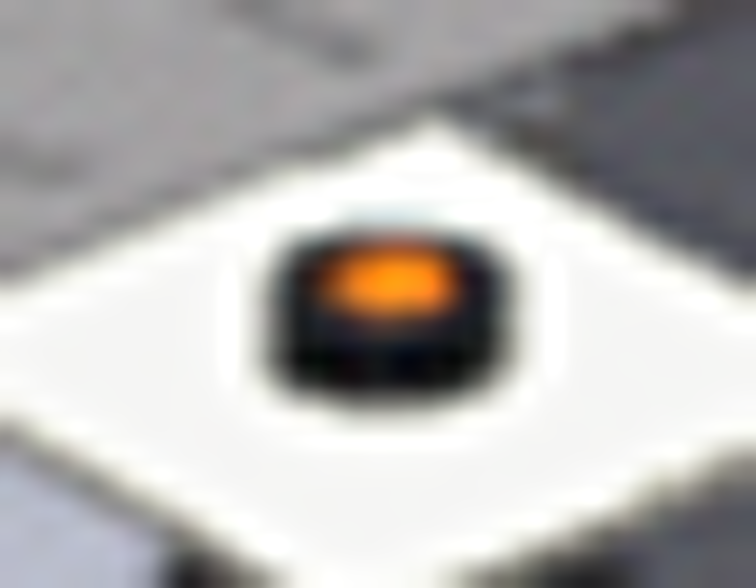

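View pics/side21.png

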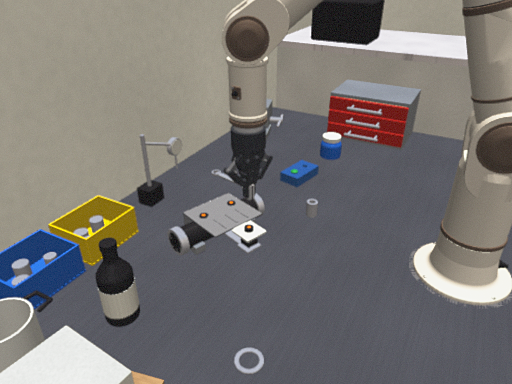

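```bash
python3 -m creep '{"delta_pos":[[0,0,-0.02],[0,0,0],[0,0,0]],"turn":[0,0,0],"gripper":[1,1,1]}'|egrep 'pos|ft'; python3 - <<'E'
from h import *
b,d=snap("side","side22")
W=cloud("side",d);g=b.astype(int)
m=(g[...,2]-g[...,0]>90);m[:215]=0;m[240:]=0;m[:,:240]=0;m[:,258:]=0
print("pin z",np.nanmedian(W[m],0),"tab",np.nanmedian(W[226:233,238:242].reshape(-1,3),0), "old proud pin", end=" ")
W0=cloud("side",np.load("pics/side18.npz")["d"]);print(np.nanmedian(W0[223:226,247:250].reshape(-1,3),0))
a=np.load("pics/side0.npz")["b"].astype(int);df=abs(a-g).max(2)>50
k,l,st,ce=cv2.connectedComponentsWithStats(df.astype(np.uint8))
print([st[i].tolist() for i in range(1,k) if st[i,4]>8])
E
```

```text
position: [0.4718, 0.1833, 0.1621]
ft_force: [-0.7, -0.7, -0.3]
pin z [0.47479374 0.18207473 0.0834605 ] tab [0.49481002 0.18882375 0.07348276] old proud pin [0.47447287 0.18326017 0.08942597]
[[227, 0, 10, 8, 18], [289, 0, 24, 19, 67], [453, 0, 12, 29, 98], [467, 0, 45, 15, 448], [225, 3, 44, 48, 1637], [489, 13, 6, 11, 28], [447, 30, 65, 65, 1273], [468, 30, 13, 4, 41], [226, 46, 6, 4, 14], [260, 46, 8, 5, 18], [230, 76, 11, 14, 128], [493, 84, 19, 5, 48], [461, 96, 51, 71, 2207], [238, 98, 10, 8, 32], [229, 98, 38, 14, 158], [227, 109, 45, 82, 1516], [251, 115, 8, 4, 29], [478, 125, 7, 8, 25], [301, 160, 8, 7, 40], [472, 161, 40, 16, 356], [244, 224, 10, 9, 70]]
```

```bash
python3 -c "
from rig import env
print(env.get_state()['t']);print(env.sign_off())"
```

```text
34.125
the job is handed in; nothing more can be done
None
```

The black rivet is in the tab's hole and its orange pin is pressed flush. I let go, backed off and handed the job in at 34.1 s; sign-off gave no verdict.

**Grasp:** The fingertips turned out to be about 20 mm above the reported tool point. My first close, too high, pinched the pin instead of the collar. I opened, checked the pin was still up, went lower and took the collar.

**Fitting:** The first descents missed the hole and caught at its mouth. They only sank the soft tab about 8 mm, with 7.6 N or less on the wrist. The two cameras disagreed on the hole's position by about 4 mm. A 2 to 3 mm shift towards the side camera let the rivet drop in freely. I lowered it until the tab began to sink, then released. The side camera showed it upright and seated with the pin standing.

**Pressing:** The tab sank about 10 mm before the rivet's foot met the pad. The pin then slid at about 11–12 N, and the resistance climbed once the tool stood on the collar. I stopped at 19.0 N total, of which the tab carried about 8 N. That puts the pad at roughly 1.1 mm, a figure worked out from the force since the pad itself is not visible.

**Last checks:**
- **Pin:** depth readings put its top about 10 mm above the tab, level with the collar's top.
- **Tab:** it had sprung back fully.
- **Rest of the bench:** comparing the side picture with the first one, only the robot and the rivet had changed.
- **Robot:** the tool was clear of everything and the wrist force was near zero.

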